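Load a controller on the inspection slide and run it in to the flag

ROBOT

A 6-joint arm with a two-finger parallel gripper is mounted at the origin on the work surface. World frame = base frame: x ahead of the robot, y to its left, z up, the work surface at z = 0. Lengths are in mm, angles in rad, forces in N, time in s.
With the tool pointing down it reaches from about 425 to 950 mm from the base axis. Payload 3.5 kg.
Tool frame: the origin (TCP) lies on the mounting face of the last link; the fingertips stand 173 mm ahead of it and the grasp point (between the pads) lies manip.tcp_to_grasp ahead of it (manip.tcp_to_grasp is the distance from the TCP to the grasp point, in mm); z points along the fingers, y is the line along which they close (so a half turn about z gives the same grasp; the last joint's range is limited). The gripper opens to 85 mm and grips with 20 to 120 N. Pads are 22 mm wide; open, the fingers measure 114 mm over their backs; the gripper's body (76 mm by 85 mm) begins 54 mm behind the grasp point. The pads swing forward as they close: fully open they stand 13 mm farther back than shut.
Start: joints at [1.191, 0.286, 1.577, -0, 1.279, -0.15], TCP at [153.717, 657.251, 404.725] pointing down, gripper open.
Joint ranges: [-2.77, 2.77], [-0.9, 2.22], [0.21, 2.48], [-1.53, 4.67], [0.24, 2.81], [-2.84, 2.84]. Speed limits (rad/s): [2.79, 2.79, 3.14, 3.14, 3.14, 3.14].

INTERFACE

Orientations are given as a unit quaternion [x, y, z, w].
In Python, from bench import manip gives the robot as it stands.
- The arm moves only by the tool arm_command, never from a script. Its argument "motion" is a list of rows, each an object of numbers: "x", "y", "z": the shift along the tool's x, y, z in units of 120 mm (1.0 is 120 mm); "rx", "ry", "rz": the turn, a rotation vector about the tool's x, y, z in units of pi rad (1.0 is pi rad). A call has 1 to 20 rows; each row is the pose to reach, as a shift and turn from the pose commanded when the call began, along the tool's axes at that moment, turning the shorter way round; what a row does not reach only later rows make up. A row lasts 1/10 s, in which the tool goes at most 50 mm and 8.59 degrees, less where a joint would pass 70% of its speed; a pose out of reach is approached as far as the arm can. A call with a number of a shift or a turn outside -1 to 1 is refused whole. A call with a gripper value outside its range is refused whole. "fingers" is the opening, from 0 (shut) to 1 (fully open), set as the call begins (left out, the last holds). The fingers move at their own pace and stop on an object; "grip_force" is the grip in N (left out, the last holds). Time passes only in rows, so rows that repeat a pose let the fingers close. It gives the time, the measured TCP pose, the force, the opening and the grip force at its end, in the units of the state.
- manip.sense(): the state, without advancing time (a new reading comes with each control period).
- manip.camera(name): name is "scene" or "side" or "wrist"; returns a dict with "frame" (400x640x3 uint8, red, green, blue), "camera_matrix" (3x3 intrinsics, pixels), "extrinsics" (4x4, takes a point from camera to world coordinates). Camera axes: x right, y up, looking along -z (the intrinsics and any distortion apply to the point x, -y, -z); pixel columns grow to the right and rows downward; lengths in mm; the calibration is good to about 2 mm. A picture is of the moment at which its call begins. There is no depth.
- manip.finish_job(): hands the job in; it is judged then, once.
Trained networks look in a picture, given as the dict that the camera call returned (one of the last four; its "shot" number tells which), for a name from the list of things; names that differ only in an ending like _2 or _b are one class to them, and where a whole thing is asked for, a point or a joint stands for the part that bears it (a point fixed in the world has none). Each returns a list of dicts, best first, with "confidence" (0 to 1); they miss things now and then, are a little off and sometimes report something else, mostly with a low value. They report only what shows in the picture. A call takes as long as a camera call. They do not tell look-alikes from the thing itself.
- manip.search_frame(thing, picture): "bbox" ([centre column, centre row, width, height] in pixels, round what is visible of it).
- manip.outline_of(thing, picture): "mask" (400x640 bool, what is visible of it) and "bbox" ([centre column, centre row, width, height] in pixels, round what is visible of it).
- manip.mark_of(thing, picture): "centre" ([column, row] in pixels: a listed point, or the origin of a listed thing).
The state is a dict: "clock": time; "qpos": joint angles; "qvel": joint speeds; "joint_torque": joint torques, N m; "tcp_pos": TCP position; "orientation": TCP orientation; "ft_force": force on the tool from outside, world axes, zero at the start; "moment": the same for the moment, N m; "finger_gap": finger opening in mm; "finger_force": force on a finger pad.
Only numpy, scipy, OpenCV 4.12 (cv2) and the standard library are available. Lean on these libraries where they do the work, as an engineer would, in place of code of your own. Each camera call takes 0.05 s, during which the arm holds its last target. There are 200 camera calls.

TASK

First take the blue spray can that stands in the way of the inspection slide's red grip and stand it upright in the grey supplies tray. Then lay the black motor controller, circuit board up, gently in the blue-cornered nest on the carriage, and slide the carriage in under the clear shield until its yellow pointer lines up with the orange flag. Do not knock the shield or disturb the other things on the bench.

Things in the scene. Friction and masses are not known exactly. Their poses are not given: they have to be found in the camera images.
- slide: The inspection slide, fixed to the bench: a grey base 140 (x) x 400 (y) x 22 mm high, origin under it (the base spans x -65 to +75 mm, y -200 to +200 mm), two low aluminium end blocks, top at 36 mm, at y +-195 mm. The carriage runs along its y axis. Its -x side faces the robot. In its frame the loading end is at -y, the shield at +y.
- carriage (a joint): Position of the carriage along the slide, m: 0 at the loading end, grows as it moves to the slide's +y, at most 0.24. Stiff: it takes about 4 N to move and stays where it is left. It starts at 0 to 0.03. The carriage is an aluminium plate 100 (x) x 140 (y) mm with its nest on top.
- nest (a point): Centre of the nest floor on the carriage, 40 mm above the bench; axes as the slide's. The nest is 128 (y) x 68 (x) mm inside, marked by blue corner lips 8 mm high and 6 mm thick; the lips leave the middle 64 mm of the two long sides open. The controller lies in it with its long side along y.
- pointer (a point): Tip of the yellow pointer, an upright fin on the carriage's far (+x) edge, 62 mm above the bench, 64 mm beyond the nest's centre in x, level with it in y. Look only, cannot be touched.
- flag_tip (a point): Tip of the orange flag, an upright blade 5 mm wide on a small block at the far edge of the slide's base, 62 mm above the bench; fixed; axes as the slide's. Lined up means that pointer and flag have the same y in the slide's frame. It lies at y 60 to 100 mm of the slide (carriage joint 0.18 to 0.22).
- shield: Fixed clear plate, yellow near edge, on two far posts over the slide's +y half; axes as the slide's. Underside 195, top 207 mm above the bench; origin on the bench under the plate's centre, at (0, 97.5) mm of the slide. It covers the slide's x -98 to +98, y -5 to +200 mm. It overhangs grip and can: there the tool must lean 30 to 45 degrees from vertical, coming from the robot's side.
- can: Spray can, blue with a white band and white cap, 52 mm in diameter for its lower 95 mm, 116 mm tall in all, about 0.22 kg, standing on the bench beside the slide's near side under the shield's near edge, in the path of the red grip. Origin: centre of its underside; z is its axis.
- tray: Grey open supplies tray, 190 (x) x 130 (y) x 28 mm high, walls and floor 4 mm thick, fixed to the bench, to the left or right of the slide. Origin: centre of its underside. The amber bottle stands at its +x end; the -x half is free.
- controller: Black finned controller, 120 (x) x 60 (y) x 42 mm high, with a green circuit board on top (48 mm in all), about 0.42 kg; lies on the bench on the other side of the slide from the tray. Origin: centre of its underside. Either way round will do in the nest.
- flux: Amber flux bottle, 38 mm in diameter, 85 mm tall, standing in the tray's +x end; leave it alone. Origin: centre of its underside.
- spool: White solder spool, 56 mm in diameter, 50 mm tall, standing on the bench in front of the can, between it and the robot; leave it alone. Origin: centre of its underside.
- driver_blue: Screwdriver with blue handle, about 170 mm long, lying on the bench; leave it alone.
- driver_red: Screwdriver with red handle, about 170 mm long, lying on the bench; leave it alone.
- grip (a point): Point to hold on the red grip: a flat bar 24 mm wide, 14 mm thick along the slide's y, that rises from the carriage's near side and leans 35 degrees from vertical towards the slide's -x (the robot). The point lies on the bar's middle line, 82 mm above the bench, 87 mm nearer than the nest's centre in x and 40 mm from it in +y; the bar goes on 25 mm beyond it, up to 109 mm above the bench.
Mind the look-alikes: they are no part of the job. Leave any turquoise look-alike of the tray alone.

How it is judged:
By the outcome, as a careful person would: the job done as asked, in the order asked, and still so for the second after the job is handed in, with the robot touching nothing.
It also fails if it takes over 72 s, if anything falls off the work surface, if the arm or the gripper's body presses on something with over 40 N, if the wrist force passes 120 N, or if a joint passes its speed limit or range.

## Working session

There is one attempt and no reset: what is moved stays moved. The work goes in short steps, Python scripts to look and compute and a tool call to move; the robot and the scene stay as the last step left them, time stands still between calls to the robot, and variables do not carry over. Pictures are saved under pics/ and viewed, at most 10 in all, crops included, and the job is handed in when it is done.

Besides the shell and the picture viewer there is one more tool, called after "Request:" as a command line: name --argument value ..., lists and objects as JSON in quotes. arm_command: Moves the arm, as the interface text tells. Shifts and turns lie within -1 to 1; 1 stands for 120 mm of shift or pi rad of turn. Its arguments: {"type":"object","properties":{"motion":{"type":"array","items":{"type":"object","properties":{"x":{"type":"number"},"y":{"type":"number"},"z":{"type":"number"},"rx":{"type":"number"},"ry":{"type":"number"},"rz":{"type":"number"}}}},"fingers":{"type":"number"},"grip_force":{"type":"number"}},"required":["motion"]}

```bash
ls; mkdir -p pics; cat > h.py <<'E'
import numpy as np,cv2
from bench import manip
from scipy.spatial.transform import Rotation as R
def ray(p,uv):
    K=np.array(p["camera_matrix"]);E=np.array(p["extrinsics"])
    v=np.linalg.inv(K)@[uv[0],uv[1],1]
    return E[:3,3],E[:3,:3]@(v*[1,-1,-1])
def at(p,uv,z):
    o,d=ray(p,uv);return (o+d*(z-o[2])/d[2])[:2].round(1)
def proj(p,X):
    K=np.array(p["camera_matrix"]);E=np.array(p["extrinsics"])
    c=E[:3,:3].T@(np.array(X,float)-E[:3,3]);v=K@(c*[1,-1,-1]);return v[:2]/v[2]
def save(p,n): cv2.imwrite("pics/"+n,p["frame"][:,:,::-1])
def rel(pos,Rm):
    "shift/turn in move units from the present measured pose to TCP pos, rotation Rm"
    s=manip.sense();R0=R.from_quat(s["orientation"])
    return (R0.inv().apply(np.array(pos)-s["tcp_pos"])/120).round(3),((R0.inv()*R.from_matrix(Rm)).as_rotvec()/np.pi).round(4)
E
cat > a.py <<'E'
from h import *
print(manip.tcp_to_grasp,manip.sense())
Z=dict(nest=40,pointer=62,flag_tip=62,grip=82)
for n in("scene","side"):
    p=manip.camera(n);save(p,n+"0.png");print(n,np.array(p["extrinsics"])[:3,3])
    for t in "slide nest pointer flag_tip shield can tray controller flux spool grip driver_blue driver_red".split():
        for m in manip.mark_of(t,p)[:2]: print(t,np.round(m["centre"]),round(m["confidence"],2),at(p,m["centre"],Z.get(t,0)))
E
python3 a.py
```

```text
pics
154.70000000000002 {'clock': 0.0, 'qpos': array([ 1.19099096e+00,  2.87226927e-01,  1.57820848e+00, -6.68857446e-06,
        1.27857604e+00, -1.50001467e-01]), 'qvel': array([-6.76315889e-05, -2.07772197e-03,  1.41245587e-03,  4.40526097e-04,
        1.66549998e-03,  3.90799576e-04]), 'joint_torque': array([ 3.80170904e-04, -4.05979049e+01, -2.92629468e+01, -1.04587959e-04,
        5.89477466e-03, -4.08975520e-07]), 'tcp_pos': array([153.63462795, 657.02604087, 403.28877367]), 'orientation': array([ 1.14648242e-01,  9.93405415e-01, -1.16804678e-03, -3.13549352e-04]), 'ft_force': array([-0.40230866,  0.28883564, -0.81974788]), 'moment': array([-0.00081616, -0.05175333,  0.02092497]), 'finger_force': 0.0, 'finger_gap': 85.31785997620916}
scene [ 983.04959707 -281.97096819  924.57860417]
slide [357. 250.] 0.84 [641.5  32.8]
nest [317. 269.] 0.59 [646.7 -83.8]
pointer [324. 187.] 0.75 [478.3  40.6]
pointer [333. 286.] 0.73 [707.  -79.8]
flag_tip [402. 253.] 0.58 [724.   93.4]
flag_tip [309. 220.] 0.51 [539.7 -38.7]
shield [334. 290.] 0.55 [696.1 -67.8]
can [349. 201.] 0.68 [514.9  9
[... 353 characters left out ...]
77.29127643]
slide [367. 220.] 0.69 [637.1  21.4]
slide [234. 179.] 0.36 [296.5 263.7]
nest [381. 231.] 0.75 [648.4 -77.5]
pointer [407. 216.] 0.56 [714.2 -56. ]
flag_tip [391. 181.] 0.62 [713.4  99.8]
shield [366. 219.] 0.49 [636.4  25.3]
shield [317. 207.] 0.29 [518.3  96.4]
can [318. 207.] 0.7 [519.6  94.4]
can [394. 180.] 0.51 [751.6 197.6]
tray [280. 157.] 0.68 [435.7 372.4]
tray [358. 144.] 0.61 [690.3 425.7]
controller [316. 348.] 0.87 [ 460.3 -366.2]
flux [294. 154.] 0.67 [480.  388.3]
spool [293. 214.] 0.63 [450.8  70.9]
grip [337. 213.] 0.98 [547.9 -49.2]
driver_blue [237. 178.] 0.56 [304.7 268.2]
driver_red [231. 326.] 0.72 [ 299.3 -289.2]
driver_red [320. 206.] 0.36 [525.4  97.9]
```

View pics/scene0.png

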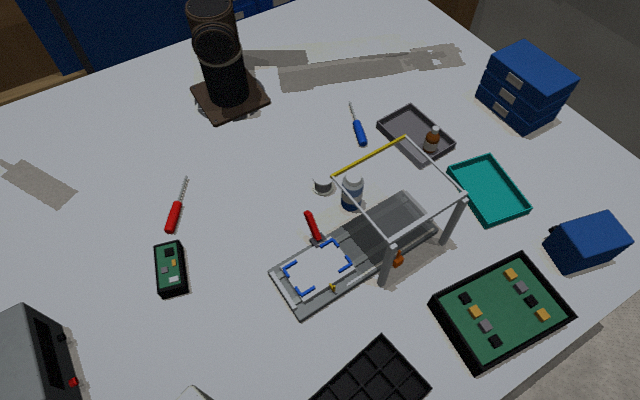

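View pics/side0.png

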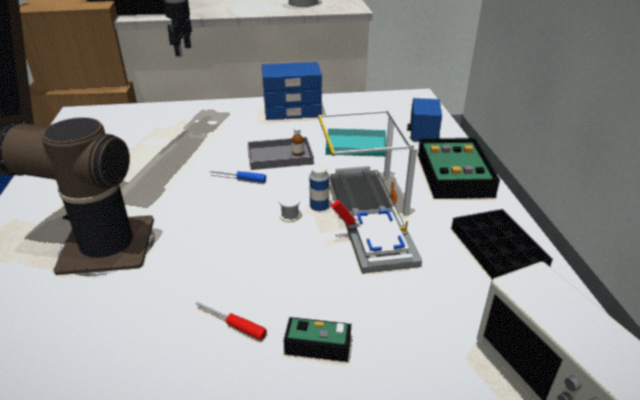

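The scene picture shows the tray's grey original at about (415,135) with the bottle, and the turquoise look-alike at (488,190). The can is at (350,192), under the yellow shield edge. The spool is at (322,185), the red grip at (313,225), the nest at (317,268) and the controller at (171,270). The side view agrees. I'll move to look with the wrist camera, over the tray first.

Request:
arm_command --motion '[{"x":-0.885,"y":-0.526,"z":-0.214},{"x":-0.885,"y":-0.526,"z":-0.214},{"x":-0.885,"y":-0.526,"z":-0.214}]' --fingers 1

```text
$.motion[0]: bad value
```

Request:
arm_command --motion '[{"x":-0.885,"y":-0.526,"z":-0.214},{"x":-0.885,"y":-0.526,"z":-0.214},{"x":-0.885,"y":-0.526,"z":-0.214}]'

```text
$.motion[0]: bad value
```

Request:
arm_command --motion '[{"x":-0.885,"y":-0.526,"z":-0.214},{"x":-0.885,"y":-0.526,"z":-0.214},{"x":-0.885,"y":-0.526,"z":-0.214},{"x":-0.885,"y":-0.526,"z":-0.214},{"x":-0.885,"y":-0.526,"z":-0.214}]'

```text
$.motion[0]: bad value
```

```bash
cat > w.py <<'E'
from h import *
import sys
Z=dict(nest=40,pointer=62,flag_tip=62,grip=82)
s=manip.sense();print(s["clock"],s["tcp_pos"],s["orientation"])
p=manip.camera("wrist");save(p,sys.argv[1]+".png");print(np.array(p["extrinsics"]).round(3).tolist(),np.array(p["camera_matrix"]).tolist())
for t in sys.argv[2:]:
    for m in manip.mark_of(t,p)[:2]: print(t,np.round(m["centre"]),round(m["confidence"],2),at(p,m["centre"],Z.get(t,0)))
E
python3 w.py w0 tray flux can spool slide grip
```

```text
1.4 [153.70848026 657.25310107 404.73226216] [1.14626189e-01 9.93408696e-01 1.71228487e-06 1.05330041e-06]
[[0.23, -0.925, -0.302, 77.189], [0.973, 0.218, 0.072, 676.447], [-0.0, -0.31, 0.951, 374.327], [0.0, 0.0, 0.0, 1.0]] [[321.4531473740351, 0.0, 316.8133886508834], [0.0, 321.4531473740351, 202.53109182447724], [0.0, 0.0, 1.0]]
```

Request:
arm_command --motion '[{"x":-0.885,"y":-0.526,"z":-0.214,"rx":0,"ry":0,"rz":0},{"x":-0.885,"y":-0.526,"z":-0.214,"rx":0,"ry":0,"rz":0},{"x":-0.885,"y":-0.526,"z":-0.214,"rx":0,"ry":0,"rz":0}]' --fingers 1

```text
clock: 2.05
tcp_pos: [244.5, 569.9, 431.5]
orientation: [0.115, 0.993, 0.0, 0.001]
ft_force: [-0.5, 0.2, 0.8]
finger_gap: 85.5
finger_force: 0.0
```

Request:
arm_command --motion '[{"x":-0.885,"y":-0.526,"z":-0.214,"rx":0,"ry":0,"rz":0},{"x":-0.885,"y":-0.526,"z":-0.214,"rx":0,"ry":0,"rz":0},{"x":-0.885,"y":-0.526,"z":-0.214,"rx":0,"ry":0,"rz":0}]'

```text
clock: 2.35
tcp_pos: [333.8, 483.8, 457.5]
orientation: [0.116, 0.993, 0.0, 0.001]
ft_force: [0.6, 0.4, -0.2]
finger_gap: 85.4
finger_force: 0.0
```

Request:
arm_command --motion '[{"x":-0.885,"y":-0.526,"z":-0.214,"rx":0,"ry":0,"rz":0},{"x":-0.885,"y":-0.526,"z":-0.214,"rx":0,"ry":0,"rz":0},{"x":-0.885,"y":-0.526,"z":-0.214,"rx":0,"ry":0,"rz":0},{"x":-0.885,"y":-0.526,"z":-0.214,"rx":0,"ry":0,"rz":0},{"x":-0.885,"y":-0.526,"z":-0.214,"rx":0,"ry":0,"rz":0}]'

```text
clock: 2.85
tcp_pos: [421.0, 400.0, 481.8]
orientation: [0.115, 0.993, 0.0, -0.0]
ft_force: [-0.4, 0.5, 0.6]
finger_gap: 85.4
finger_force: 0.0
```

```bash
python3 w.py w0 tray flux can spool slide grip
```

```text
2.85 [421.02532155 399.99647223 481.82129909] [ 1.15323748e-01  9.93327919e-01  2.36217974e-04 -1.47631006e-04]
[[0.231, -0.925, -0.301, 344.511], [0.973, 0.22, 0.071, 419.309], [0.0, -0.31, 0.951, 451.463], [0.0, 0.0, 0.0, 1.0]] [[321.4531473740351, 0.0, 316.8133886508834], [0.0, 321.4531473740351, 202.53109182447724], [0.0, 0.0, 1.0]]
tray [300. 171.] 0.89 [435.4 373.8]
tray [362. 307.] 0.66 [681.3 416.6]
flux [317. 206.] 0.75 [492.1 384. ]
flux [199.  97.] 0.37 [307.6 267. ]
can [146. 264.] 0.73 [524.2  99.9]
spool [ 99. 218.] 0.79 [435.8  62.1]
slide [132. 333.] 0.98 [642.8  25.3]
grip [ 31. 335.] 0.56 [558.8 -41.4]
```

Request:
arm_command --motion '[{"x":-0.3,"y":-0.83,"z":0,"rx":0,"ry":0,"rz":0},{"x":-0.3,"y":-0.83,"z":0,"rx":0,"ry":0,"rz":0},{"x":-0.3,"y":-0.83,"z":0,"rx":0,"ry":0,"rz":0}]'

```text
clock: 3.5
tcp_pos: [433.3, 292.4, 481.6]
orientation: [0.116, 0.993, -0.001, 0.0]
ft_force: [-0.3, 0.2, 0.6]
finger_gap: 85.2
finger_force: 0.0
```

Request:
arm_command --motion '[{"x":-0.3,"y":-0.83,"z":0,"rx":0,"ry":0,"rz":0},{"x":-0.3,"y":-0.83,"z":0,"rx":0,"ry":0,"rz":0},{"x":-0.3,"y":-0.83,"z":0,"rx":0,"ry":0,"rz":0}]'

```text
clock: 3.8
tcp_pos: [445.8, 187.2, 481.9]
orientation: [0.117, 0.993, -0.001, 0.0]
ft_force: [-0.3, -0.3, -0.1]
finger_gap: 85.4
finger_force: 0.0
```

Request:
arm_command --motion '[{"x":-0.3,"y":-0.83,"z":0,"rx":0,"ry":0,"rz":0},{"x":-0.3,"y":-0.83,"z":0,"rx":0,"ry":0,"rz":0},{"x":-0.3,"y":-0.83,"z":0,"rx":0,"ry":0,"rz":0}]'

```text
clock: 4.1
tcp_pos: [458.4, 82.1, 481.9]
orientation: [0.117, 0.993, -0.0, 0.0]
ft_force: [-0.2, 1.2, 0.3]
finger_gap: 85.5
finger_force: 0.0
```

Request:
arm_command --motion '[{"x":-0.3,"y":-0.83,"z":0,"rx":0,"ry":0,"rz":0},{"x":-0.3,"y":-0.83,"z":0,"rx":0,"ry":0,"rz":0},{"x":-0.3,"y":-0.83,"z":0,"rx":0,"ry":0,"rz":0},{"x":-0.3,"y":-0.83,"z":0,"rx":0,"ry":0,"rz":0}]'

```text
clock: 4.5
tcp_pos: [470.6, -20.5, 481.7]
orientation: [0.115, 0.993, 0.001, -0.0]
ft_force: [-0.9, 0.1, -0.4]
finger_gap: 85.7
finger_force: 0.0
```

```bash
python3 w.py w1 can spool slide grip nest pointer flag_tip; python3 - <<'E'
from h import *
p=manip.camera("scene");save(p,"s1.png")
q=manip.camera("side")
for pp in(p,q):
  for t in("tray","controller"):
    for m in manip.outline_of(t,pp)[:2]:
        c,_=cv2.findContours(m["mask"].astype("uint8"),0,2);c=max(c,key=cv2.contourArea)[:,0]
        z=14 if t=="tray" else 30
        W=np.array([at(pp,a,z) for a in c],np.float32)
        print(t,round(m["confidence"],2),cv2.minAreaRect(W))
E
```

```text
4.5 [470.64249509 -20.51302867 481.65851   ] [ 1.15499783e-01  9.93307317e-01  5.89409730e-04 -1.64660040e-04]
[[0.231, -0.925, -0.301, 394.14], [0.973, 0.22, 0.071, -1.15], [0.001, -0.309, 0.951, 451.308], [0.0, 0.0, 0.0, 1.0]] [[321.4531473740351, 0.0, 316.8133886508834], [0.0, 321.4531473740351, 202.53109182447724], [0.0, 0.0, 1.0]]
spool [368. 121.] 0.69 [439.5  60.6]
slide [367. 255.] 0.86 [639.   21.4]
grip [317. 239.] 0.81 [557.8 -39.2]
nest [303. 288.] 0.72 [649.1 -83. ]
pointer [314. 330.] 0.58 [706.8 -79. ]
tray 0.73 ((595.77099609375, -75.58977508544922), (206.134521484375, 150.2108917236328), 3.421851873397827)
tray 0.59 ((404.9961242675781, 376.0745544433594), (149.6114501953125, 151.58743286132812), 4.912728786468506)
controller 0.94 ((465.2528991699219, -363.8679504394531), (68.33291625976562, 141.94638061523438), 74.71068572998047)
tray 0.65 ((435.78228759765625, 382.4081726074219), (194.3467254638672, 180.39349365234375), 2.9531056880950928)
tray 0.58 ((708.4996337890625, 337.0467834472656), (18.792583465576172, 89.33817291259766), 82.83648681640625)
controller 0.6 ((460.35260009765625, -367.19390869140625), (92.72950744628906, 125.22635650634766), 74.54550170898438)
```

View pics/w1.png

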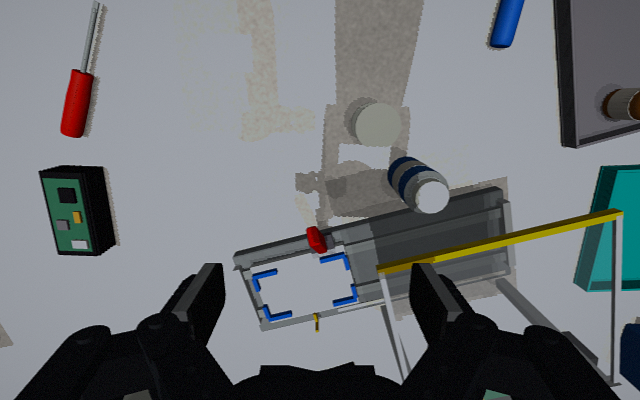

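View pics/w0.png

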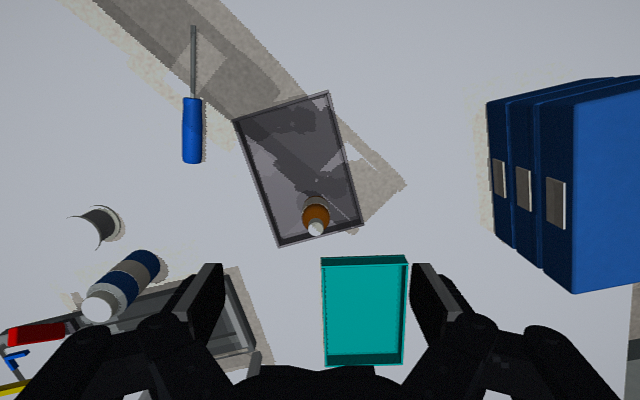

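The wrist views are clear. In w1 the yellow shield edge runs (379,269)–(622,213), the base's near end corners are around (234,255) and (263,330), the grip tip is at (316,240), the can base at about (400,165) and the controller at (75,210). In w0 the tray's rim corners are at (233,122), (329,92), (363,224) and (280,247). I'll fit the poses from these.

```bash
cat > fit.py <<'E'
from h import *
from scipy.optimize import least_squares
K=[[321.453,0,316.813],[0,321.453,202.531],[0,0,1]]
w0=dict(camera_matrix=K,extrinsics=[[0.231,-0.925,-0.301,344.511],[0.973,0.22,0.071,419.309],[0,-0.31,0.951,451.463],[0,0,0,1]])
w1=dict(camera_matrix=K,extrinsics=[[0.231,-0.925,-0.301,394.14],[0.973,0.22,0.071,-1.15],[0.001,-0.309,0.951,451.308],[0,0,0,1]])
print("yellow",at(w1,(379,269),205),at(w1,(622,213),205))
print("base",[at(w1,c,22) for c in((263,330),)],[at(w1,c,36) for c in((234,258),(500,188),(512,258))])
print("tray",[at(w0,c,28) for c in((233,122),(329,92),(363,224),(280,247))])
print("ctrl top",[at(w1,c,48) for c in((39,172),(87,169),(97,254),(58,252))])
sc=manip.camera("scene");si=manip.camera("side")
obs=[]
for p in(sc,si):
  for t in("nest","grip","pointer","flag_tip","can","spool"):
    m=manip.mark_of(t,p)[:2]
    if t in("pointer","flag_tip"): m=[a for a in m if at(p,a["centre"],62)[0]>650]
    if m: obs.append((p,t,m[0]["centre"]))
for p,t,c in((w0,"can",(146,264)),(w0,"spool",(99,218)),(w0,"grip",(31,335)),(w1,"spool",(368,121)),(w1,"grip",(317,239)),(w1,"nest",(303,288)),(w1,"pointer",(314,330)),
  (w1,"y0",(379,269)),(w1,"y1",(622,213)),(w0,"slide",(132,333)),(w1,"slide",(367,255))):obs.append((p,t,c))
def pts(q):
    x,y,a,j,f,cx,cy,sx,sy=q
    n=j-120
    L=dict(nest=(0,n,40),grip=(-87,n+40,82),pointer=(64,n,62),flag_tip=(64,f,62),y0=(-98,-5,205),y1=(-98,200,205),slide=(0,0,0))
    c,s=np.cos(a),np.sin(a)
    W={k:(x+c*v[0]-s*v[1],y+s*v[0]+c*v[1],v[2]) for k,v in L.items()}
    W["can"]=(cx,cy,0);W["spool"]=(sx,sy,0);return W
def res(q):
    W=pts(q);return np.concatenate([proj(p,W[t])-c for p,t,c in obs])
r=least_squares(res,[640,25,.07,15,80,520,97,440,60],loss="soft_l1")
print(r.x.round(3));e=res(r.x).reshape(-1,2).round(1)
print([(t,*v) for (p,t,c),v in zip(obs,e)])
for k,v in pts(r.x).items():print(k,np.round(v,1))
E
python3 fit.py
```

```text
yellow [543.3  18.8] [538.4 220.4]
base [array([ 720.1, -167.5])] [array([ 579.7, -167.5]), array([562.4, 211.3]), array([672.3, 221.9])]
tray [array([348.2, 308.3]), array([341.2, 435.9]), array([524.8, 443.9]), array([532.2, 320. ])]
ctrl top [array([ 399.7, -367.4]), array([ 410.3, -306. ]), array([ 524.3, -346.1]), array([ 508.9, -397.3])]
[6.42147e+02 2.45670e+01 2.60000e-02 1.67320e+01 7.29470e+01 5.23910e+02
 9.95250e+01 4.38910e+02 6.06920e+01]
[('nest', np.float64(-0.5), np.float64(-2.8)), ('grip', np.float64(5.1), np.float64(1.0)), ('pointer', np.float64(-1.7), np.float64(-0.6)), ('flag_tip', np.float64(-0.4), np.float64(-6.0)), ('can', np.float64(1.1), np.float64(-1.9)), ('nest', np.float64(1.9), np.float64(0.7)), ('pointer', np.float64(2.7), np.float64(4.2)), ('flag_tip', np.float64(-6.7), np.float64(2.5)), ('can', np.float64(3.1), np.float64(0.6)), ('spool', np.float64(-2.1), np.float64(3.0)), ('can', np.float64(-0.5), np.float64(-0.3)), ('spool', np.float64(0.2), np.float64(2.0)), ('grip', np.float64(-0.4), np.float64(-1.1)), ('spool', np.float64(0.2), np.float64(-0.4)), ('grip', np.float64(-1.4), np.float64(-0.5)), ('nest', np.float64(1.6), np.float64(-2.5)), ('pointer', np.float64(1.8), np.float64(0.6)), ('y0', np.float64(-1.9), np.float64(1.5)), ('y1', np.float64(1.9), np.float64(0.4)), ('slide', np.float64(-0.5), np.float64(0.1)), ('slide', np.float64(2.2), np.float64(1.5))]
nest [644.8 -78.7  40. ]
grip [556.8 -40.9  82. ]
pointer [708.8 -77.   62. ]
flag_tip [704.2  99.1  62. ]
y0 [544.3  17.  205. ]
y1 [539. 222. 205.]
slide [642.1  24.6   0. ]
can [523.9  99.5   0. ]
spool [438.9  60.7   0. ]
```

```bash
cat >> h.py <<'E'
def tool(az,lean):
    a,l=np.radians([az,lean]);z=np.array([np.sin(l)*np.cos(a),np.sin(l)*np.sin(a),-np.cos(l)])
    y=np.array([-np.sin(a),np.cos(a),0]);return np.c_[np.cross(y,z),y,z]
def plan(*wps):
    "wps: (grasp xyz, az, lean). prints for each leg: shift, turn (move units), rows"
    s=manip.sense();p=np.array(s["tcp_pos"]);r=R.from_quat(s["orientation"])
    print(s["clock"],"q",s["qpos"].round(3).tolist(),"grasp",(p+154.7*r.as_matrix()[:,2]).round(1),s["finger_gap"])
    for g,az,ln in wps:
        T=tool(az,ln);q=np.array(g)-154.7*T[:,2];r1=R.from_matrix(T)
        d=q-p;rv=(r.inv()*r1).as_rotvec()
        n=int(np.ceil(max(np.abs(r.inv().apply(d)).max()/120,1e-9)))
        print("->",g,"rows>=",max(np.linalg.norm(d)/50,np.degrees(np.linalg.norm(rv))/8.59).round(1))
        # split so that every leg is within range; turn spread over legs
        for k in range(n):
            ra=r*R.from_rotvec(rv*k/n);print("   ",(ra.inv().apply(d/n)/120).round(3),"r",(rv/n/np.pi).round(4))
        p,r=q,r1
E
python3 - <<'E'
from h import *
a=np.array([524,99.5,62]);z=tool(-20,35)[:,2]
plan((a-120*z,-20,35),(a,-20,35))
E
```

```text
5.9 q [-0.259, -0.232, 1.966, -0.0, 1.407, -1.6] grasp [470.3 -20.4 327.1] 85.37565317341355
-> [459.32173464 123.0409634  160.29824531] rows>= 5.6
    [0.548 0.616 0.811] r [ 0.0058 -0.0971  0.0184]
    [0.799 0.589 0.593] r [ 0.0058 -0.0971  0.0184]
-> [524.   99.5  62. ] rows>= 2.4
    [0.  0.  0.5] r [0. 0. 0.]
    [0.  0.  0.5] r [0. 0. 0.]
```

Request:
arm_command --motion '[{"x":0.548,"y":0.616,"z":0.811,"rx":0.0058,"ry":-0.0971,"rz":0.0184},{"x":0.548,"y":0.616,"z":0.811,"rx":0.0058,"ry":-0.0971,"rz":0.0184},{"x":0.548,"y":0.616,"z":0.811,"rx":0.0058,"ry":-0.0971,"rz":0.0184}]'

```text
clock: 6.2
tcp_pos: [421.4, 67.7, 382.4]
orientation: [0.142, 0.978, -0.026, 0.151]
ft_force: [-1.0, 0.7, 0.5]
finger_gap: 85.0
finger_force: 0.0
```

Request:
arm_command --motion '[{"x":0.799,"y":0.589,"z":0.593,"rx":0.0058,"ry":-0.0971,"rz":0.0184},{"x":0.799,"y":0.589,"z":0.593,"rx":0.0058,"ry":-0.0971,"rz":0.0184},{"x":0.799,"y":0.589,"z":0.593,"rx":0.0058,"ry":-0.0971,"rz":0.0184},{"x":0.799,"y":0.589,"z":0.593,"rx":0.0058,"ry":-0.0971,"rz":0.0184},{"x":0.799,"y":0.589,"z":0.593,"rx":0.0058,"ry":-0.0971,"rz":0.0184},{"x":0.799,"y":0.589,"z":0.593,"rx":0.0058,"ry":-0.0971,"rz":0.0184}]'

```text
clock: 6.8
tcp_pos: [376.3, 153.5, 287.7]
orientation: [0.165, 0.939, -0.052, 0.296]
ft_force: [-0.0, 0.1, 0.0]
finger_gap: 85.6
finger_force: 0.0
```

```bash
python3 w.py w2 can spool grip | grep -v '\[\[';  python3 - <<'E'
from h import *
a=np.array([524,99.5,62]);z=tool(-20,35)[:,2]
plan((a-120*z,-20,35))
E
```

```text
6.8 [376.25784384 153.46490515 287.70123297] [ 0.165344    0.93921128 -0.052105    0.29635891]
can [312. 144.] 0.67 [519.7  98. ]
grip [191. 267.] 0.73 [556.8 -39.3]
7.0 q [0.191, -0.263, 2.385, -0.594, 0.557, -0.592] grasp [460.5 122.5 161.9] 85.61445335362434
-> [459.32173464 123.0409634  160.29824531] rows>= 0.0
    [0.014 0.001 0.005] r [ 0.0001  0.0007 -0.0006]
```

View pics/w2.png

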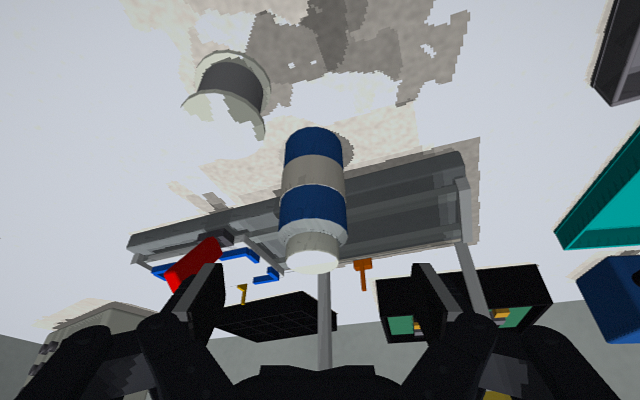

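The can is centred between the fingers (base at about (313,140), fingers centred near column 317). The spool at (230,95) and the grip at (195,262) are both clear. Approaching along the tool axis.

Request:
arm_command --motion '[{"x":0,"y":0,"z":0.25,"rx":0,"ry":0,"rz":0},{"x":0,"y":0,"z":0.51,"rx":0,"ry":0,"rz":0},{"x":0,"y":0,"z":0.75,"rx":0,"ry":0,"rz":0},{"x":0,"y":0,"z":0.9,"rx":0,"ry":0,"rz":0},{"x":0,"y":0,"z":1.0,"rx":0,"ry":0,"rz":0},{"x":0,"y":0,"z":1.0,"rx":0,"ry":0,"rz":0}]'

```text
clock: 7.6
tcp_pos: [441.4, 128.9, 188.1]
orientation: [0.167, 0.939, -0.053, 0.295]
ft_force: [-0.4, -0.5, -0.3]
finger_gap: 85.1
finger_force: 0.0
```

Request:
arm_command --motion '[{"x":0,"y":0,"z":0,"rx":0,"ry":0,"rz":0},{"x":0,"y":0,"z":0,"rx":0,"ry":0,"rz":0},{"x":0,"y":0,"z":0,"rx":0,"ry":0,"rz":0},{"x":0,"y":0,"z":0,"rx":0,"ry":0,"rz":0},{"x":0,"y":0,"z":0,"rx":0,"ry":0,"rz":0},{"x":0,"y":0,"z":0,"rx":0,"ry":0,"rz":0},{"x":0,"y":0,"z":0,"rx":0,"ry":0,"rz":0},{"x":0,"y":0,"z":0,"rx":0,"ry":0,"rz":0}]' --fingers 0 --grip_force 50

```text
clock: 8.4
tcp_pos: [440.9, 129.9, 190.0]
orientation: [0.166, 0.939, -0.052, 0.297]
ft_force: [-3.0, -1.7, 7.2]
finger_gap: 50.9
finger_force: 52.6
```

```bash
python3 - <<'E'
from h import *
s=manip.sense();p=np.array(s["tcp_pos"])+154.7*R.from_quat(s["orientation"]).as_matrix()[:,2]
plan((p+[-45,65,20],-20,35),((400,330,140),-20,35),((390,374.5,p[2]+30),-20,35),((390,374.5,p[2]+4.5),-20,35))
E
```

```text
8.4 q [0.108, 0.078, 2.305, -0.935, 0.321, -0.279] grasp [524.6  99.5  63.4] 50.887723420761105
-> [479.56134    164.48205928  83.43334137] rows>= 1.6
    [ 0.341  0.38  -0.446] r [-0.      0.0007 -0.0001]
-> (400, 330, 140) rows>= 3.8
    [ 0.313  0.535 -0.507] r [0. 0. 0.]
    [ 0.313  0.535 -0.507] r [0. 0. 0.]
-> (390, 374.5, np.float64(93.43334137046446)) rows>= 1.3
    [0.391 0.32  0.2  ] r [0. 0. 0.]
-> (390, 374.5, np.float64(67.93334137046446)) rows>= 0.5
    [ 0.122 -0.     0.174] r [0. 0. 0.]
```

Request:
arm_command --motion '[{"x":0.08,"y":0.09,"z":-0.11,"rx":0,"ry":0,"rz":0},{"x":0.2,"y":0.22,"z":-0.26,"rx":0,"ry":0,"rz":0},{"x":0.341,"y":0.38,"z":-0.446,"rx":0,"ry":0,"rz":0},{"x":0.341,"y":0.38,"z":-0.446,"rx":0,"ry":0,"rz":0}]'

```text
clock: 8.8
tcp_pos: [393.6, 196.6, 209.0]
orientation: [0.164, 0.94, -0.051, 0.296]
ft_force: [0.7, -0.3, -2.2]
finger_gap: 51.2
finger_force: 53.2
```

Request:
arm_command --motion '[{"x":0.15,"y":0.26,"z":-0.25,"rx":0,"ry":0,"rz":0},{"x":0.313,"y":0.535,"z":-0.507,"rx":0,"ry":0,"rz":0},{"x":0.313,"y":0.535,"z":-0.507,"rx":0,"ry":0,"rz":0},{"x":0.313,"y":0.535,"z":-0.507,"rx":0,"ry":0,"rz":0}]'

```text
clock: 9.2
tcp_pos: [355.4, 278.0, 237.1]
orientation: [0.164, 0.94, -0.052, 0.296]
ft_force: [0.2, 0.1, -2.9]
finger_gap: 51.0
finger_force: 54.1
```

Request:
arm_command --motion '[{"x":0.15,"y":0.26,"z":-0.25,"rx":0,"ry":0,"rz":0},{"x":0.313,"y":0.535,"z":-0.507,"rx":0,"ry":0,"rz":0},{"x":0.313,"y":0.535,"z":-0.507,"rx":0,"ry":0,"rz":0},{"x":0.313,"y":0.535,"z":-0.507,"rx":0,"ry":0,"rz":0}]'

```text
clock: 9.6
tcp_pos: [316.5, 359.7, 265.0]
orientation: [0.166, 0.939, -0.053, 0.296]
ft_force: [-0.7, -0.6, -2.0]
finger_gap: 50.8
finger_force: 54.4
```

```bash
python3 - <<'E'
from h import *
plan(((392,374.5,93.4),-20,35),((392,374.5,67.5),-20,35))
p=manip.camera("side");save(p,"side1.png")
for t in("tray","flux","can"):
  for m in manip.mark_of(t,p)[:2]: print(t,at(p,m["centre"],4),m["confidence"])
E
```

```text
9.6 q [0.718, 0.012, 2.194, -0.791, 0.785, 0.029] grasp [399.7 329.2 138.2] 50.813525347153266
-> (392, 374.5, 93.4) rows>= 1.3
    [0.37  0.332 0.197] r [-0.0005 -0.0003  0.0002]
-> (392, 374.5, 67.5) rows>= 0.5
    [ 0.124 -0.     0.177] r [0. 0. 0.]
tray [433.8 378.1] 0.91
tray [662.1 -38.3] 0.67
flux [486.5 390.5] 0.52
can [392.3 459.6] 0.6
```

Request:
arm_command --motion '[{"x":0.185,"y":0.166,"z":0.1,"rx":0,"ry":0,"rz":0},{"x":0.37,"y":0.332,"z":0.197,"rx":0,"ry":0,"rz":0},{"x":0.37,"y":0.332,"z":0.197,"rx":0,"ry":0,"rz":0},{"x":0.41,"y":0.332,"z":0.256,"rx":0,"ry":0,"rz":0},{"x":0.45,"y":0.332,"z":0.31,"rx":0,"ry":0,"rz":0},{"x":0.484,"y":0.332,"z":0.36,"rx":0,"ry":0,"rz":0},{"x":0.484,"y":0.332,"z":0.36,"rx":0,"ry":0,"rz":0}]'

```text
clock: 10.5
tcp_pos: [308.4, 404.6, 196.1]
orientation: [0.166, 0.939, -0.053, 0.296]
ft_force: [-0.2, -0.7, -2.1]
finger_gap: 50.9
finger_force: 54.2
```

```bash
python3 - <<'E'
from h import *
plan();print(manip.sense()["ft_force"])
p=manip.camera("wrist");save(p,"w3.png")
E
```

```text
10.5 q [0.799, 0.211, 2.135, -0.891, 0.738, 0.241] grasp [391.6 374.   69.3] 50.86767200899457
[-0.17235402 -0.65432724 -2.13147606]
```

View pics/w3.png

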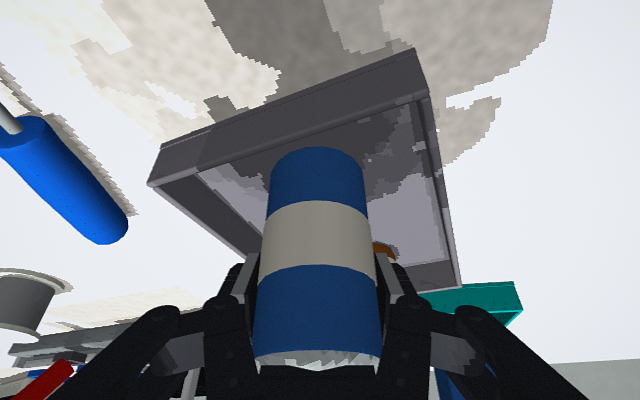

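The can is inside the tray's free half (can base at about (318,155), near wall above it). Easing down to contact.

Request:
arm_command --motion '[{"x":0.006,"y":0,"z":0.009,"rx":0,"ry":0,"rz":0},{"x":0.01,"y":0,"z":0.014,"rx":0,"ry":0,"rz":0},{"x":0.01,"y":0,"z":0.014,"rx":0,"ry":0,"rz":0},{"x":0.01,"y":0,"z":0.014,"rx":0,"ry":0,"rz":0}]'

```text
clock: 10.95
tcp_pos: [308.5, 405.6, 195.3]
orientation: [0.166, 0.939, -0.052, 0.296]
ft_force: [0.1, -0.1, -1.9]
finger_gap: 50.7
finger_force: 54.2
```

Request:
arm_command --motion '[{"x":0.007,"y":0,"z":0.01,"rx":0,"ry":0,"rz":0},{"x":0.007,"y":0,"z":0.01,"rx":0,"ry":0,"rz":0},{"x":0.007,"y":0,"z":0.01,"rx":0,"ry":0,"rz":0}]'

```text
clock: 11.25
tcp_pos: [308.7, 405.7, 194.1]
orientation: [0.166, 0.939, -0.052, 0.297]
ft_force: [-1.0, -0.1, 1.6]
finger_gap: 50.7
finger_force: 54.7
```

Request:
arm_command --motion '[{"x":0,"y":0,"z":0,"rx":0,"ry":0,"rz":0},{"x":0,"y":0,"z":0,"rx":0,"ry":0,"rz":0},{"x":0,"y":0,"z":0,"rx":0,"ry":0,"rz":0},{"x":0,"y":0,"z":0,"rx":0,"ry":0,"rz":0},{"x":0,"y":0,"z":0,"rx":0,"ry":0,"rz":0},{"x":0,"y":0,"z":0,"rx":0,"ry":0,"rz":0}]' --fingers 1

```text
clock: 11.85
tcp_pos: [308.5, 405.5, 193.5]
orientation: [0.166, 0.939, -0.052, 0.296]
ft_force: [-0.3, 0.1, -0.1]
finger_gap: 85.7
finger_force: 0.0
```

Request:
arm_command --motion '[{"x":0,"y":0,"z":-0.15,"rx":0,"ry":0,"rz":0},{"x":0,"y":0,"z":-0.4,"rx":0,"ry":0,"rz":0},{"x":0,"y":0,"z":-0.75,"rx":0,"ry":0,"rz":0},{"x":0,"y":0,"z":-0.95,"rx":0,"ry":0,"rz":0},{"x":0,"y":0,"z":-0.95,"rx":0,"ry":0,"rz":0}]'

```text
clock: 12.35
tcp_pos: [246.6, 429.2, 290.5]
orientation: [0.165, 0.939, -0.049, 0.298]
ft_force: [-0.0, 0.3, 0.5]
finger_gap: 85.4
finger_force: 0.0
```

```bash
python3 - <<'E'
from h import *
p=manip.camera("wrist")
for t in("can","flux"):
  for m in manip.mark_of(t,p)[:1]: print(t,m["centre"],at(p,m["centre"],4),m["confidence"])
  for m in manip.outline_of(t,p)[:1]: print(t,m["bbox"],m["confidence"])
plan(((380,250,260),-10,10),((440,-20,270),-7,0),((450,-250,270),-7,0))
E
```

```text
can [312.1, 140.6] [386.6 377.2] 0.67
can [312.6, 199.5, 73.5, 148.2] 0.85
flux [349.6, 203.7] [489.6 383.6] 0.64
flux [356.4, 238.5, 29.6, 84.2] 0.58
12.6 q [0.926, 0.03, 2.131, -0.749, 0.937, 0.149] grasp [330.4 396.4 158.5] 85.46710723908011
-> (380, 250, 260) rows>= 4.8
    [-0.846 -0.525 -0.053] r [-0.0112  0.0691 -0.0258]
    [-0.767 -0.585 -0.249] r [-0.0112  0.0691 -0.0258]
-> (440, -20, 270) rows>= 5.8
    [-0.369 -0.71   0.03 ] r [-0.0005  0.0185 -0.0055]
    [-0.358 -0.716  0.008] r [-0.0005  0.0185 -0.0055]
    [-0.345 -0.722 -0.014] r [-0.0005  0.0185 -0.0055]
-> (450, -250, 270) rows>= 4.6
    [-0.158 -0.946  0.   ] r [0. 0. 0.]
    [-0.158 -0.946  0.   ] r [0. 0. 0.]
```

The can stands in the tray. Next is the controller.

Request:
arm_command --motion '[{"x":-0.846,"y":-0.525,"z":-0.053,"rx":-0.0112,"ry":0.0691,"rz":-0.0258},{"x":-0.846,"y":-0.525,"z":-0.053,"rx":-0.0112,"ry":0.0691,"rz":-0.0258},{"x":-0.846,"y":-0.525,"z":-0.053,"rx":-0.0112,"ry":0.0691,"rz":-0.0258}]'

```text
clock: 12.9
tcp_pos: [300.9, 340.2, 349.3]
orientation: [0.126, 0.973, -0.03, 0.191]
ft_force: [1.3, -0.3, 1.3]
finger_gap: 85.7
finger_force: 0.0
```

Request:
arm_command --motion '[{"x":-0.767,"y":-0.585,"z":-0.249,"rx":-0.0112,"ry":0.0691,"rz":-0.0258},{"x":-0.767,"y":-0.585,"z":-0.249,"rx":-0.0112,"ry":0.0691,"rz":-0.0258},{"x":-0.767,"y":-0.585,"z":-0.249,"rx":-0.0112,"ry":0.0691,"rz":-0.0258}]'

```text
clock: 13.2
tcp_pos: [354.7, 253.0, 414.4]
orientation: [0.087, 0.992, -0.006, 0.087]
ft_force: [0.6, 0.7, -0.2]
finger_gap: 85.3
finger_force: 0.0
```

Request:
arm_command --motion '[{"x":-0.369,"y":-0.71,"z":0.03,"rx":-0.0005,"ry":0.0185,"rz":-0.0055},{"x":-0.369,"y":-0.71,"z":0.03,"rx":-0.0005,"ry":0.0185,"rz":-0.0055},{"x":-0.369,"y":-0.71,"z":0.03,"rx":-0.0005,"ry":0.0185,"rz":-0.0055}]'

```text
clock: 13.5
tcp_pos: [383.9, 159.0, 417.0]
orientation: [0.083, 0.995, -0.005, 0.058]
ft_force: [-1.1, 0.6, 0.2]
finger_gap: 85.4
finger_force: 0.0
```

Request:
arm_command --motion '[{"x":-0.358,"y":-0.716,"z":0.008,"rx":-0.0005,"ry":0.0185,"rz":-0.0055},{"x":-0.358,"y":-0.716,"z":0.008,"rx":-0.0005,"ry":0.0185,"rz":-0.0055},{"x":-0.358,"y":-0.716,"z":0.008,"rx":-0.0005,"ry":0.0185,"rz":-0.0055}]'

```text
clock: 13.8
tcp_pos: [412.3, 68.4, 420.9]
orientation: [0.073, 0.997, -0.002, 0.029]
ft_force: [-0.6, 1.6, 0.4]
finger_gap: 85.5
finger_force: 0.0
```

```bash
python3 - <<'E'
from h import *
plan(((450,-100,280),-10,0),((455,-360,260),-17,0))
E
```

```text
13.8 q [-0.079, -0.342, 2.162, -0.004, 1.264, -1.502] grasp [421.2  67.2 266.4] 85.48166485363285
-> (450, -100, 280) rows>= 3.5
    [-0.261 -0.671 -0.043] r [0.0002 0.0093 0.0045]
    [-0.269 -0.668 -0.05 ] r [0.0002 0.0093 0.0045]
-> (455, -360, 260) rows>= 5.2
    [-0.139 -0.709  0.056] r [0.    0.    0.013]
    [-0.168 -0.703  0.056] r [0.    0.    0.013]
    [-0.196 -0.695  0.056] r [0.    0.    0.013]
```

Request:
arm_command --motion '[{"x":-0.261,"y":-0.671,"z":-0.043,"rx":0,"ry":0.0093,"rz":0.0045},{"x":-0.261,"y":-0.671,"z":-0.043,"rx":0,"ry":0.0093,"rz":0.0045}]'

```text
clock: 14.0
tcp_pos: [430.7, -12.4, 427.5]
orientation: [0.076, 0.997, 0.0, 0.014]
ft_force: [0.7, 1.0, 0.0]
finger_gap: 85.3
finger_force: 0.0
```

Request:
arm_command --motion '[{"x":-0.269,"y":-0.668,"z":-0.05,"rx":0,"ry":0.0093,"rz":0.0045},{"x":-0.269,"y":-0.668,"z":-0.05,"rx":0,"ry":0.0093,"rz":0.0045}]'

```text
clock: 14.2
tcp_pos: [450.4, -97.4, 434.4]
orientation: [0.084, 0.996, 0.002, -0.0]
ft_force: [-0.2, 0.5, -0.0]
finger_gap: 85.1
finger_force: 0.0
```

Request:
arm_command --motion '[{"x":-0.139,"y":-0.709,"z":0.056,"rx":0,"ry":0,"rz":0.013},{"x":-0.139,"y":-0.709,"z":0.056,"rx":0,"ry":0,"rz":0.013}]'

```text
clock: 14.4
tcp_pos: [452.6, -184.2, 427.1]
orientation: [0.104, 0.995, 0.002, -0.0]
ft_force: [0.6, 0.5, -0.2]
finger_gap: 85.1
finger_force: 0.0
```

Request:
arm_command --motion '[{"x":-0.168,"y":-0.703,"z":0.056,"rx":0,"ry":0,"rz":0.013},{"x":-0.168,"y":-0.703,"z":0.056,"rx":0,"ry":0,"rz":0.013}]'

```text
clock: 14.6
tcp_pos: [454.8, -270.9, 419.8]
orientation: [0.125, 0.992, 0.002, -0.0]
ft_force: [0.4, 0.9, 0.2]
finger_gap: 85.5
finger_force: 0.0
```

Request:
arm_command --motion '[{"x":-0.196,"y":-0.695,"z":0.056,"rx":0,"ry":0,"rz":0.013},{"x":-0.196,"y":-0.695,"z":0.056,"rx":0,"ry":0,"rz":0.013},{"x":-0.196,"y":-0.695,"z":0.056,"rx":0,"ry":0,"rz":0.013},{"x":-0.196,"y":-0.695,"z":0.056,"rx":0,"ry":0,"rz":0.013}]'

```text
clock: 15.0
tcp_pos: [457.2, -355.9, 412.7]
orientation: [0.145, 0.989, 0.003, -0.001]
ft_force: [0.0, 0.0, 0.0]
finger_gap: 85.2
finger_force: 0.0
```

```bash
python3 w.py w4 controller; python3 - <<'E'
from h import *
plan()
p=manip.camera("wrist")
m=manip.outline_of("controller",p)[0]
c,_=cv2.findContours(m["mask"].astype("uint8"),0,2);c=max(c,key=cv2.contourArea)
print(m["bbox"],cv2.minAreaRect(c),cv2.approxPolyDP(c,4,True)[:,0].tolist())
g=(p["frame"].astype(int));gm=((g[...,1]>g[...,0]*1.3)&(g[...,1]>g[...,2]*1.15)&m["mask"]).astype("uint8")
c,_=cv2.findContours(gm,0,2);c=max(c,key=cv2.contourArea)
W=np.array([at(p,a,46) for a in c[:,0]],np.float32);print("board",cv2.minAreaRect(W))
E
```

```text
15.0 [ 457.17342547 -355.87861481  412.70469943] [ 1.44860070e-01  9.89448153e-01  2.74402287e-03 -6.18903361e-04]
[[0.289, -0.91, -0.296, 381.88], [0.957, 0.276, 0.084, -331.818], [0.005, -0.308, 0.951, 382.453], [0.0, 0.0, 0.0, 1.0]] [[321.4531473740351, 0.0, 316.8133886508834], [0.0, 321.4531473740351, 202.53109182447724], [0.0, 0.0, 1.0]]
controller [311. 176.] 0.9 [ 466.8 -363. ]
15.1 q [-0.835, 0.069, 1.809, 0.003, 1.266, -2.119] grasp [ 457.4 -354.1  259. ] 85.54076699065196
[308.1, 178.7, 59.6, 107.2] ((307.0, 178.0), (110.0, 58.0), 90.0) [[280, 124], [285, 232], [336, 231], [335, 124]]
board ((463.9397888183594, -362.37115478515625), (49.05250549316406, 103.87921905517578), 75.02525329589844)
```

View pics/w4.png

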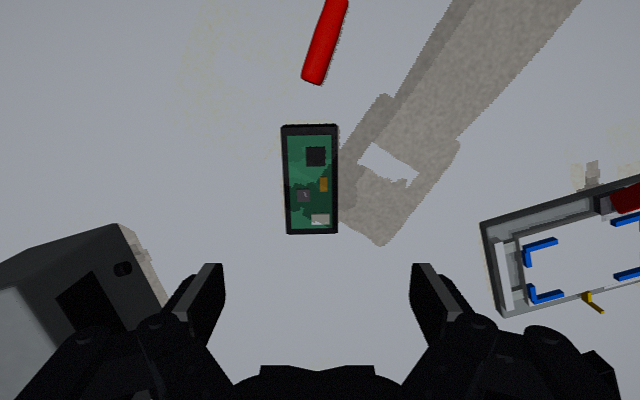

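The controller is seen from above at (308,178), nearly aligned with the tool. The board centre is at about (464,-362), yaw -15°. Moving above it, then grasping.

```bash
python3 - <<'E'
from h import *
plan(((464.5,-363,150),-15,0),((464.5,-363,28),-15,0))
E
```

```text
15.2 q [-0.835, 0.068, 1.809, 0.003, 1.266, -2.119] grasp [ 457.4 -354.1  259.7] 85.57870124116752
-> (464.5, -363, 150) rows>= 2.2
    [-0.078 -0.053  0.914] r [ 0.001   0.0002 -0.0084]
-> (464.5, -363, 28) rows>= 2.4
    [0.    0.    0.508] r [0. 0. 0.]
    [0.    0.    0.508] r [0. 0. 0.]
```

Request:
arm_command --motion '[{"x":-0.078,"y":-0.053,"z":0.5,"rx":0.001,"ry":0,"rz":-0.0084},{"x":-0.078,"y":-0.053,"z":0.914,"rx":0.001,"ry":0,"rz":-0.0084},{"x":-0.078,"y":-0.053,"z":0.914,"rx":0.001,"ry":0,"rz":-0.0084},{"x":-0.078,"y":-0.053,"z":0.914,"rx":0.001,"ry":0,"rz":-0.0084}]'

```text
clock: 15.6
tcp_pos: [463.9, -363.3, 302.9]
orientation: [0.131, 0.991, 0.001, -0.002]
ft_force: [0.1, 0.8, -0.1]
finger_gap: 85.5
finger_force: 0.0
```

Request:
arm_command --motion '[{"x":0,"y":0,"z":0.3,"rx":0,"ry":0,"rz":0},{"x":0,"y":0,"z":0.55,"rx":0,"ry":0,"rz":0},{"x":0,"y":0,"z":0.8,"rx":0,"ry":0,"rz":0},{"x":0,"y":0,"z":1,"rx":0,"ry":0,"rz":0},{"x":0,"y":0,"z":1,"rx":0,"ry":0,"rz":0}]'

```text
clock: 16.1
tcp_pos: [464.2, -364.3, 184.5]
orientation: [0.131, 0.991, 0.001, -0.0]
ft_force: [-0.2, 0.9, 0.0]
finger_gap: 85.7
finger_force: 0.0
```

Request:
arm_command --motion '[{"x":0,"y":0,"z":0.02,"rx":0,"ry":0,"rz":0},{"x":0,"y":0,"z":0.02,"rx":0,"ry":0,"rz":0},{"x":0,"y":0,"z":0.02,"rx":0,"ry":0,"rz":0},{"x":0,"y":0,"z":0.02,"rx":0,"ry":0,"rz":0},{"x":0,"y":0,"z":0.02,"rx":0,"ry":0,"rz":0},{"x":0,"y":0,"z":0.02,"rx":0,"ry":0,"rz":0}]' --fingers 0 --grip_force 60

```text
clock: 16.7
tcp_pos: [465.4, -365.6, 185.8]
orientation: [0.132, 0.991, -0.002, 0.003]
ft_force: [-0.3, 1.2, 6.5]
finger_gap: 58.8
finger_force: 69.2
```

Request:
arm_command --motion '[{"x":0,"y":0,"z":-0.2,"rx":0,"ry":0,"rz":0},{"x":0,"y":0,"z":-0.5,"rx":0,"ry":0,"rz":0},{"x":0,"y":0,"z":-0.95,"rx":0,"ry":0,"rz":0},{"x":0,"y":0,"z":-0.95,"rx":0,"ry":0,"rz":0}]'

```text
clock: 17.1
tcp_pos: [465.5, -366.1, 304.2]
orientation: [0.131, 0.991, -0.005, 0.006]
ft_force: [0.2, -0.9, -3.0]
finger_gap: 59.3
finger_force: 68.3
```

```bash
python3 - <<'E'
from h import *
plan(((570,-190,150),-60,0),((644.8,-83,160),-88.5,0))
print(manip.sense()["ft_force"])
p=manip.camera("wrist");save(p,"w5.png")
m=manip.outline_of("controller",p)
if m:print(m[0]["bbox"])
E
```

```text
17.1 q [-0.838, 0.206, 1.867, -0.0, 1.053, -2.145] grasp [ 467.1 -367.9  149.5] 59.277958664647805
-> (570, -190, 150) rows>= 5.2
    [-0.229  0.822 -0.006] r [-0.0005  0.0025  0.1248]
    [ 0.102  0.847 -0.005] r [-0.0005  0.0025  0.1248]
-> (644.8, -83, 160) rows>= 3.3
    [ 0.461  0.986 -0.083] r [0.     0.     0.1583]
[ 0.23715257 -0.91013606 -2.97262964]
[319.4, 254.2, 168.2, 239.5]
```

```bash
python3 - <<'E'
from h import *
plan(((555,-230,170),-15,0))
E
```

```text
17.2 q [-0.838, 0.211, 1.874, -0.0, 1.052, -2.145] grasp [ 464.6 -365.3  143.4] 58.848835443471636
-> (555, -230, 170) rows>= 3.3
    [-0.22   0.64  -0.111] r [-0.0004  0.0006 -0.0003]
    [-0.22   0.64  -0.111] r [-0.0004  0.0006 -0.0003]
```

Request:
arm_command --motion '[{"x":-0.11,"y":0.32,"z":-0.06,"rx":0,"ry":0,"rz":0},{"x":-0.22,"y":0.64,"z":-0.111,"rx":0,"ry":0,"rz":0},{"x":-0.33,"y":0.96,"z":-0.17,"rx":0,"ry":0,"rz":0},{"x":-0.33,"y":0.96,"z":-0.17,"rx":0,"ry":0,"rz":0}]'

```text
clock: 17.6
tcp_pos: [533.4, -259.5, 314.1]
orientation: [0.129, 0.992, 0.002, -0.001]
ft_force: [-0.6, -0.7, -4.5]
finger_gap: 59.0
finger_force: 68.3
```

Request:
arm_command --motion '[{"x":-0.11,"y":0.32,"z":-0.052,"rx":0,"ry":0,"rz":0},{"x":-0.11,"y":0.32,"z":-0.052,"rx":0,"ry":0,"rz":0},{"x":-0.11,"y":0.32,"z":-0.052,"rx":0,"ry":0,"rz":0},{"x":-0.11,"y":0.32,"z":-0.052,"rx":0,"ry":0,"rz":0},{"x":-0.11,"y":0.32,"z":-0.052,"rx":0,"ry":0,"rz":0}]'

```text
clock: 18.1
tcp_pos: [554.3, -230.7, 321.6]
orientation: [0.132, 0.991, 0.0, -0.001]
ft_force: [0.5, 0.1, -4.5]
finger_gap: 59.2
finger_force: 68.5
```

```bash
cat > n.py <<'E'
from h import *
plan()
p=manip.camera("wrist");save(p,"w6.png")
g=p["frame"].astype(int);b=((g[...,2]>g[...,0]*1.6)&(g[...,2]>g[...,1]*1.3)&(g[...,2]>70)).astype("uint8")
n,l,st,ce=cv2.connectedComponentsWithStats(b)
pts=[]
for i in range(1,n):
    if st[i,4]>60:
        w=at(p,ce[i],46);print(st[i].tolist(),w)
        if 560<w[0]<730 and -190<w[1]<20: pts+=[at(p,(x,y),46) for y,x in np.argwhere(l==i)]
print("lips",cv2.minAreaRect(np.array(pts,np.float32)))
for t in("nest","grip","pointer","flag_tip","controller"):
    for m in manip.mark_of(t,p)[:1]: print(t,m["centre"],at(p,m["centre"],dict(nest=40,grip=82).get(t,62)),m["confidence"])
E
python3 n.py
```

```text
18.1 q [-0.563, 0.205, 1.833, -0.0, 1.105, -1.869] grasp [ 554.  -230.6  166.9] 59.16094947910079
[548, 189, 57, 33, 733] [610.4 -24.1]
[427, 223, 48, 43, 658] [ 613.8 -134.1]
[555, 246, 52, 41, 688] [676.2 -22.4]
[437, 286, 51, 29, 585] [ 679.9 -130.8]
lips ((645.5523071289062, -78.01428985595703), (85.16222381591797, 142.88134765625), 1.971147060394287)
nest [512.5, 254.0] [646.9 -79.1] 0.62
pointer [533.2, 326.1] [706.3 -79. ] 0.75
controller [318.2, 248.5] [ 587.  -237.4] 0.62
```

View pics/w6.png

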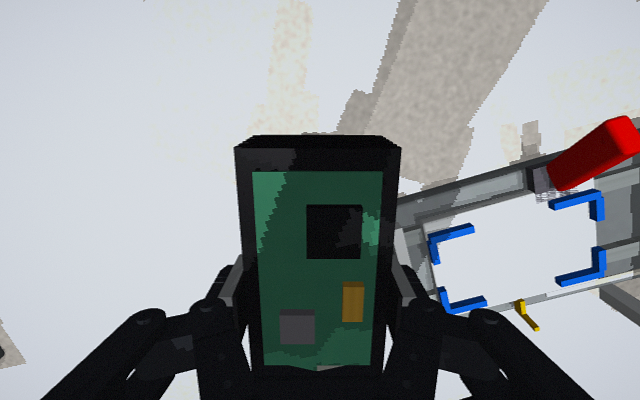

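The nest's four blue lips are clearly visible around (512,254): centre (645.6,-78.2), yaw 2°. The controller is held straight. I'll measure its offset in the hand and plan the placing.

```bash
python3 - <<'E'
from h import *
p=manip.camera("wrist");g=p["frame"].astype(int)
b=((g[...,1]>g[...,0]*1.3)&(g[...,1]>g[...,2]*1.1)&(g[...,1]>25)).astype("uint8")
n,l,st,ce=cv2.connectedComponentsWithStats(b);i=1+np.argmax(st[1:,4]);print(st[i])
s=manip.sense();r=R.from_quat(s["orientation"]).as_matrix();G=np.array(s["tcp_pos"])+154.7*r[:,2]
W=np.array([at(p,(x,y),G[2]+17) for y,x in np.argwhere(l==i)],np.float32)
rc=cv2.minAreaRect(W);print(rc,"in tool axes",r.T@(np.r_[rc[0],G[2]]-G))
plan(((590,-170,175),-55,0),((644.5,-82,170),-88.1,0),((645.6,-78.2,85),-88.1,0))
E
```

```text
[  252   171   132   200 18208]
((543.30615234375, -226.15333557128906), (44.96205520629883, 85.8846664428711), 74.62967681884766) in tool axes [ 1.24467646e+01  1.06771659e+00 -1.19449414e-02]
18.45 q [-0.562, 0.204, 1.832, -0.0, 1.105, -1.869] grasp [ 555.  -230.4  168.4] 58.9566286821247
-> (590, -170, 175) rows>= 4.6
    [-0.151  0.562 -0.055] r [0.     0.0003 0.2215]
-> (644.5, -82, 170) rows>= 3.9
    [0.34  0.793 0.042] r [0.     0.     0.1839]
-> (645.6, -78.2, 85) rows>= 1.7
    [0.031 0.01  0.708] r [0. 0. 0.]
```

```bash
python3 - <<'E'
from h import *
p=manip.camera("wrist")
s=manip.sense();r=R.from_quat(s["orientation"]).as_matrix();G=np.array(s["tcp_pos"])+154.7*r[:,2]
for z in(6,10,14):
  for uv in((252,171),(383,171),(264,366),(377,366),(234,148),(401,148)):
    print(z,uv,(r.T@(np.r_[at(p,uv,G[2]+z),G[2]]-G)).round(1)[:2])
E
```

```text
6 (252, 171) [ 52.9 -23.2]
6 (383, 171) [52.8 26. ]
6 (264, 366) [-39.4 -23.6]
6 (377, 366) [-39.4  28.8]
6 (234, 148) [ 61.5 -29.2]
6 (401, 148) [61.4 32. ]
10 (252, 171) [ 53.7 -22.4]
10 (383, 171) [53.7 25.1]
10 (264, 366) [-35.3 -22.7]
10 (377, 366) [-35.4  27.9]
10 (234, 148) [ 62.1 -28.2]
10 (401, 148) [62.  30.9]
14 (252, 171) [ 54.7 -21.6]
14 (383, 171) [54.6 24.2]
14 (264, 366) [-31.4 -21.9]
14 (377, 366) [-31.4  27. ]
14 (234, 148) [ 62.7 -27.2]
14 (401, 148) [62.6 29.9]
```

Request:
arm_command --motion '[{"x":-0.04,"y":0.14,"z":-0.02,"rx":0,"ry":0,"rz":0.05},{"x":-0.08,"y":0.28,"z":-0.03,"rx":0,"ry":0,"rz":0.095},{"x":-0.12,"y":0.42,"z":-0.04,"rx":0,"ry":0,"rz":0.14},{"x":-0.14,"y":0.52,"z":-0.055,"rx":0,"ry":0,"rz":0.185},{"x":-0.151,"y":0.562,"z":-0.055,"rx":0,"ry":0,"rz":0.2215},{"x":-0.151,"y":0.562,"z":-0.055,"rx":0,"ry":0,"rz":0.2215}]'

```text
clock: 19.1
tcp_pos: [590.4, -168.9, 329.8]
orientation: [0.461, 0.887, 0.0, 0.001]
ft_force: [-0.8, -1.5, -5.1]
finger_gap: 59.0
finger_force: 68.5
```

Request:
arm_command --motion '[{"x":0.08,"y":0.19,"z":0.01,"rx":0,"ry":0,"rz":0.046},{"x":0.17,"y":0.38,"z":0.02,"rx":0,"ry":0,"rz":0.092},{"x":0.25,"y":0.57,"z":0.03,"rx":0,"ry":0,"rz":0.138},{"x":0.32,"y":0.74,"z":0.04,"rx":0,"ry":0,"rz":0.17},{"x":0.34,"y":0.793,"z":0.042,"rx":0,"ry":0,"rz":0.1839},{"x":0.34,"y":0.793,"z":0.042,"rx":0,"ry":0,"rz":0.1839},{"x":0.34,"y":0.793,"z":0.042,"rx":0,"ry":0,"rz":0.1839}]'

```text
clock: 19.8
tcp_pos: [644.4, -82.1, 324.4]
orientation: [0.694, 0.72, -0.0, 0.0]
ft_force: [-0.1, -0.3, -5.7]
finger_gap: 58.9
finger_force: 68.5
```

```bash
python3 - <<'E'
from h import *
plan(((645.6,-80.2,90),-88.1,0),((645.6,-80.2,74),-88.1,0))
E
```

```text
19.8 q [-0.283, 0.304, 1.707, -0.001, 1.13, -0.318] grasp [644.5 -82.2 169.7] 58.932005427148944
-> (645.6, -80.2, 90) rows>= 1.6
    [0.016 0.01  0.664] r [0.     0.0003 0.0009]
-> (645.6, -80.2, 74) rows>= 0.3
    [0.    0.    0.133] r [0. 0. 0.]
```

Request:
arm_command --motion '[{"x":0.016,"y":0.01,"z":0.25,"rx":0,"ry":0,"rz":0.0009},{"x":0.016,"y":0.01,"z":0.5,"rx":0,"ry":0,"rz":0.0009},{"x":0.016,"y":0.01,"z":0.66,"rx":0,"ry":0,"rz":0.0009},{"x":0.016,"y":0.01,"z":0.7,"rx":0,"ry":0,"rz":0.0009},{"x":0.016,"y":0.01,"z":0.7,"rx":0,"ry":0,"rz":0.0009},{"x":0.016,"y":0.01,"z":0.7,"rx":0,"ry":0,"rz":0.0009}]'

```text
clock: 20.4
tcp_pos: [646.4, -80.4, 242.4]
orientation: [0.696, 0.718, 0.001, 0.002]
ft_force: [0.3, 0.5, -4.7]
finger_gap: 58.7
finger_force: 68.3
```

```bash
python3 - <<'E'
from h import *
plan(((645.6,-80.2,76),-88.1,0))
p=manip.camera("side");q=manip.camera("scene")
a=p["frame"][175:275,300:440];b=q["frame"][210:335,250:390]
cv2.imwrite("pics/c1.png",np.hstack([cv2.resize(a,(400,286),interpolation=2),cv2.resize(b,(320,286),interpolation=2)])[:,:,::-1])
E
```

```text
20.4 q [-0.279, 0.405, 1.742, -0.0, 0.991, -0.31] grasp [647.  -80.6  87.7] 58.7031345564884
-> (645.6, -80.2, 76) rows>= 0.2
    [ 0.002 -0.007  0.097] r [ 0.0011  0.0005 -0.0008]
```

View pics/c1.png

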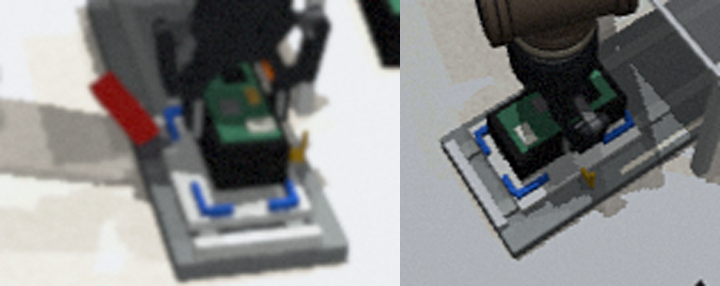

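The controller hovers centred between the lips in both views, with the arm clear of the shield. Lowering in small steps.

Request:
arm_command --motion '[{"x":0,"y":-0.007,"z":0.05,"rx":0,"ry":0,"rz":0},{"x":0,"y":-0.007,"z":0.09,"rx":0,"ry":0,"rz":0},{"x":0,"y":-0.007,"z":0.11,"rx":0,"ry":0,"rz":0},{"x":0,"y":-0.007,"z":0.11,"rx":0,"ry":0,"rz":0},{"x":0,"y":-0.007,"z":0.11,"rx":0,"ry":0,"rz":0}]'

```text
clock: 21.0
tcp_pos: [645.0, -79.7, 227.2]
orientation: [0.696, 0.718, 0.0, 0.0]
ft_force: [0.3, -0.4, -4.2]
finger_gap: 59.2
finger_force: 68.5
```

Request:
arm_command --motion '[{"x":0,"y":0,"z":0.01,"rx":0,"ry":0,"rz":0},{"x":0,"y":0,"z":0.02,"rx":0,"ry":0,"rz":0},{"x":0,"y":0,"z":0.02,"rx":0,"ry":0,"rz":0},{"x":0,"y":0,"z":0.02,"rx":0,"ry":0,"rz":0}]'

```text
clock: 21.4
tcp_pos: [645.2, -79.7, 225.9]
orientation: [0.696, 0.718, 0.0, 0.001]
ft_force: [-2.2, 0.4, 0.9]
finger_gap: 59.0
finger_force: 68.9
```

Request:
arm_command --motion '[{"x":0,"y":0,"z":0,"rx":0,"ry":0,"rz":0},{"x":0,"y":0,"z":0,"rx":0,"ry":0,"rz":0},{"x":0,"y":0,"z":0,"rx":0,"ry":0,"rz":0},{"x":0,"y":0,"z":0,"rx":0,"ry":0,"rz":0},{"x":0,"y":0,"z":0,"rx":0,"ry":0,"rz":0}]' --fingers 0.85

```text
clock: 21.9
tcp_pos: [645.1, -79.8, 225.2]
orientation: [0.696, 0.718, 0.0, 0.001]
ft_force: [-0.3, 0.4, 0.6]
finger_gap: 72.4
finger_force: 0.0
```

Request:
arm_command --motion '[{"x":0,"y":0,"z":-0.1,"rx":0,"ry":0,"rz":0},{"x":0,"y":0,"z":-0.25,"rx":0,"ry":0,"rz":0},{"x":0,"y":0,"z":-0.6,"rx":0,"ry":0,"rz":0},{"x":0,"y":0,"z":-0.9,"rx":0,"ry":0,"rz":0},{"x":0,"y":0,"z":-0.9,"rx":0,"ry":0,"rz":0}]'

```text
clock: 22.4
tcp_pos: [646.8, -80.1, 343.0]
orientation: [0.696, 0.718, 0.004, 0.007]
ft_force: [1.1, -0.1, 1.8]
finger_gap: 72.5
finger_force: 0.0
```

```bash
python3 - <<'E'
from h import *
plan(((540,-160,240),-15,10))
p=manip.camera("side");q=manip.camera("scene")
for c in(p,q):
  for t,z in(("controller",40),("grip",82)):
    for m in manip.mark_of(t,c)[:1]: print(t,at(c,m["centre"],z),m["confidence"])
E
```

```text
22.4 q [-0.279, 0.287, 1.692, -0.0, 1.146, -0.31] grasp [649.3 -80.8 188.4] 72.48741215221138
-> (540, -160, 240) rows>= 8.6
    [-0.288 -0.559 -0.213] r [-0.0161 -0.0216 -0.2029]
    [ 0.084 -0.615 -0.236] r [-0.0161 -0.0216 -0.2029]
controller [642.2 -72.1] 0.66
grip [551.7 -42. ] 0.87
controller [456.7 347.8] 0.67
grip [551.5 -40.5] 0.9
```

Released. Before taking the grip I'll fit the arm's kinematics from the recorded poses, to choose a lean that stays inside the joint ranges all along the slide.

```bash
cat > kin.py <<'E'
from h import *
from scipy.optimize import least_squares
D=[([1.191,.286,1.577,0,1.279,-.15],[153.7,657.25,404.7],[.1146,.9934,0,0]),
([-.259,-.232,1.966,0,1.407,-1.6],[470.64,-20.5,481.7],[.1155,.9933,0.0006,0]),
([.191,-.263,2.385,-.594,.557,-.592],[376.3,153.5,287.7],[.165,.939,-.052,.296]),
([.108,.078,2.305,-.935,.321,-.279],[440.9,129.9,190],[.166,.939,-.052,.297]),
([.718,.012,2.194,-.791,.785,.029],[316.5,359.7,265],[.166,.939,-.053,.296]),
([.799,.211,2.135,-.891,.738,.241],[308.4,404.6,196.1],[.166,.939,-.053,.296]),
([.926,.03,2.131,-.749,.937,.149],[246.6,429.2,290.5],[.165,.939,-.049,.298]),
([-.835,.069,1.809,.003,1.266,-2.119],[457.17,-355.88,412.7],[.1449,.9894,.0027,-.0006]),
([-.563,.205,1.833,0,1.105,-1.869],[554.3,-230.7,321.6],[.132,.991,0,-.001]),
([-.279,.405,1.742,0,.991,-.31],[646.4,-80.4,242.4],[.696,.718,.001,.002])]
E_=R.from_euler
def fk(q,w):
    r=E_("z",q[0]);p=np.array([0,0,w[0]])+r.apply([w[1],w[2],0])
    r=r*E_("y",q[1]);p=p+r.apply([w[3],0,w[4]])
    r=r*E_("y",q[2]);p=p+r.apply([w[5],0,w[6]])
    if MODE: r=r*E_("y",q[3])
    else: r=r*E_("z",SG*q[3])
    p=p+r.apply([w[8],w[9],w[10]]);
    r=r*E_("y",q[4]);p=p+r.apply([0,0,w[7]])
    r=r*E_("z",q[5]+w[11]);return p,r
def res(w):
    o=[]
    for q,p,h in D:
        a,r=fk(q,w);o+=list(a-p)+list(300*(r.inv()*R.from_quat(h)).as_rotvec())
    return np.array(o)
best=None
for MODE,SG in((0,1),(0,-1)):
  for b in(np.pi,0,np.pi/2,-np.pi/2):
    f=least_squares(res,[200,0,0,0,400,0,400,90,0,0,0,b],loss="soft_l1")
    if best is None or f.cost<best[0]: best=(f.cost,MODE,SG,f.x)
_,MODE,SG,W=best;
LO=np.array([-2.77,-.9,.21,-1.53,.24,-2.84]);HI=np.array([2.77,2.22,2.48,4.67,2.81,2.84])
def ik(g,az,lean,q0):
    T=tool(az,lean);t=np.array(g)-154.7*T[:,2];rt=R.from_matrix(T)
    def f(q): a,r=fk(q,W);return np.r_[a-t,200*(r.inv()*rt).as_rotvec()]
    s=least_squares(f,np.clip(q0,LO+.02,HI-.02),bounds=(LO,HI));return s.x,np.abs(s.fun).max()
if __name__=="__main__":
    print(best[0],MODE,SG,W.round(1),np.abs(best and res(W)).max())
    q0=[.1,.08,2.3,-.5,.4,-.6]
    for az in(-25,-15,-5,2,10,25):
      for ln in(30,34,38,42):
        o=[]
        for y in(-41,50,130):
            q,e=ik((557-.034*(y+41),y,82),az,ln,q0);o.append((round(e,1),q.round(2).tolist()))
        print(az,ln,[a for a,_ in o],o[0][1],o[2][1])
E
python3 kin.py
```

```text
11.12832797514878 0 1 [238.6   0.  103.3  -2.3 442.7  19.2 420.6  72.8   2.1  -2.6 154.8 190.1] 5.039533559218853
-25 30 [np.float64(0.0), np.float64(0.0), np.float64(0.0)] [-0.21, 0.07, 2.23, -0.35, 0.34, -1.04] [0.17, 0.13, 2.17, -0.66, 0.49, -0.43]
-25 34 [np.float64(0.0), np.float64(0.0), np.float64(0.0)] [-0.2, 0.06, 2.26, -0.52, 0.27, -0.87] [0.19, 0.13, 2.19, -0.84, 0.45, -0.25]
-25 38 [np.float64(4.8), np.float64(0.0), np.float64(0.0)] [-0.19, 0.06, 2.29, -0.81, 0.24, -0.57] [0.2, 0.13, 2.22, -1.04, 0.44, -0.05]
-25 42 [np.float64(11.2), np.float64(0.0), np.float64(0.0)] [-0.17, 0.06, 2.32, -1.31, 0.24, -0.07] [0.22, 0.14, 2.24, -1.25, 0.44, 0.17]
-15 30 [np.float64(0.0), np.float64(0.0), np.float64(0.0)] [-0.25, 0.06, 2.25, -0.01, 0.31, -1.55] [0.13, 0.11, 2.2, -0.52, 0.4, -0.74]
-15 34 [np.float64(2.9), np.float64(0.0), np.float64(0.0)] [-0.25, 0.04, 2.28, -0.02, 0.24, -1.54] [0.14, 0.1, 2.23, -0.72, 0.34, -0.54]
-15 38 [np.float64(17.0), np.float64(5.7), np.float64(0.0)] [-0.25, 0.03, 2.3, -0.03, 0.24, -1.53] [0.15, 0.1, 2.25, -0.99, 0.3, -0.27]
-15 42 [np.float64(31.1), n
[... 1585 characters left out ...]
, 0.24, -2.34]
10 42 [np.float64(23.0), np.float64(10.9), np.float64(17.4)] [-0.39, 0.02, 2.32, 0.88, 0.37, -2.84] [-0.03, 0.03, 2.33, 1.12, 0.24, -2.84]
25 30 [np.float64(10.6), np.float64(0.0), np.float64(0.0)] [-0.4, 0.09, 2.2, 0.61, 0.6, -2.84] [-0.05, 0.07, 2.23, 0.59, 0.43, -2.54]
25 34 [np.float64(21.5), np.float64(7.3), np.float64(0.0)] [-0.41, 0.08, 2.22, 0.64, 0.58, -2.84] [-0.06, 0.06, 2.26, 0.78, 0.39, -2.74]
25 38 [np.float64(32.6), np.float64(18.9), np.float64(6.8)] [-0.42, 0.07, 2.24, 0.67, 0.56, -2.84] [-0.07, 0.05, 2.28, 0.89, 0.36, -2.84]
25 42 [np.float64(44.1), np.float64(30.9), np.float64(19.3)] [-0.43, 0.06, 2.26, 0.69, 0.54, -2.84] [-0.07, 0.04, 2.3, 0.91, 0.34, -2.84]
```

```bash
python3 - <<'E'
from kin import *
g=np.array([557.2,-41,82]);z=tool(2,32)[:,2]
q=[-.3,0,2,0.2,.9,-1.2]
for w in(((560,-75,220),-45,5),(g-90*z+[0,0,15],2,32),(g-50*z,2,32),(g,2,32),(g+[-3,90,0],2,32),(g+[-6,185,0],2,32)):
    q,e=ik(*w,q);print(q.round(2).tolist(),round(e,2))
plan(((560,-75,220),-45,5),(g-90*z+[0,0,15],2,32))
E
```

```text
[-0.3, 0.04, 1.92, -0.05, 1.11, -1.06] 0.0
[-0.38, -0.25, 2.33, 0.4, 0.58, -2.27] 0.0
[-0.36, -0.1, 2.31, 0.48, 0.45, -2.35] 0.0
[-0.34, 0.05, 2.27, 0.59, 0.36, -2.45] 0.0
[-0.13, 0.04, 2.27, 0.32, 0.29, -2.02] 0.0
[0.09, 0.08, 2.24, -0.11, 0.27, -1.42] 0.0
22.7 q [-0.279, 0.297, 1.703, -0.0, 1.144, -0.309] grasp [644.  -79.5 176.6] 72.35655207000167
-> (560, -75, 220) rows>= 5.1
    [ 0.142 -0.779 -0.355] r [-0.0111 -0.0269 -0.24  ]
-> [509.53631934 -42.66445241 173.32432865] rows>= 6.3
    [ 0.889 -0.606  0.504] r [-0.0836 -0.1414 -0.2498]
```

Request:
arm_command --motion '[{"x":0.028,"y":-0.156,"z":-0.071,"rx":-0.0022,"ry":-0.0054,"rz":-0.048},{"x":0.057,"y":-0.312,"z":-0.142,"rx":-0.0044,"ry":-0.0108,"rz":-0.096},{"x":0.085,"y":-0.467,"z":-0.213,"rx":-0.0067,"ry":-0.0161,"rz":-0.144},{"x":0.114,"y":-0.623,"z":-0.284,"rx":-0.0089,"ry":-0.0215,"rz":-0.192},{"x":0.142,"y":-0.779,"z":-0.355,"rx":-0.0111,"ry":-0.0269,"rz":-0.24},{"x":0.142,"y":-0.779,"z":-0.355,"rx":-0.0111,"ry":-0.0269,"rz":-0.24},{"x":0.142,"y":-0.779,"z":-0.355,"rx":-0.0111,"ry":-0.0269,"rz":-0.24}]' --fingers 0.6

```text
clock: 23.4
tcp_pos: [550.9, -65.5, 374.8]
orientation: [0.384, 0.922, -0.017, 0.041]
ft_force: [-0.2, 0.2, 0.6]
finger_gap: 51.3
finger_force: 0.0
```

Request:
arm_command --motion '[{"x":0.127,"y":-0.087,"z":0.072,"rx":-0.012,"ry":-0.02,"rz":-0.036},{"x":0.254,"y":-0.173,"z":0.144,"rx":-0.024,"ry":-0.04,"rz":-0.071},{"x":0.381,"y":-0.26,"z":0.216,"rx":-0.036,"ry":-0.06,"rz":-0.107},{"x":0.508,"y":-0.346,"z":0.288,"rx":-0.048,"ry":-0.081,"rz":-0.143},{"x":0.635,"y":-0.433,"z":0.36,"rx":-0.06,"ry":-0.101,"rz":-0.178},{"x":0.762,"y":-0.52,"z":0.432,"rx":-0.072,"ry":-0.121,"rz":-0.214},{"x":0.889,"y":-0.606,"z":0.504,"rx":-0.0836,"ry":-0.1414,"rz":-0.2498},{"x":0.889,"y":-0.606,"z":0.504,"rx":-0.0836,"ry":-0.1414,"rz":-0.2498},{"x":0.889,"y":-0.606,"z":0.504,"rx":-0.0836,"ry":-0.1414,"rz":-0.2498}]'

```text
clock: 24.3
tcp_pos: [428.6, -45.8, 305.2]
orientation: [-0.015, 0.961, 0.005, 0.276]
ft_force: [0.5, -0.2, -0.7]
finger_gap: 51.2
finger_force: 0.0
```

```bash
python3 - <<'E'
from h import *
g=np.array([557.2,-41,82]);z=tool(2,32)[:,2]
plan((g-50*z,2,32),(g,2,32))
p=manip.camera("wrist");save(p,"w7.png")
for t,zz in(("grip",82),("nest",40),("pointer",62),("flag_tip",62),("controller",40)):
    for m in manip.mark_of(t,p)[:2]: print(t,np.round(m["centre"]),at(p,m["centre"],zz),m["confidence"])
E
```

```text
24.3 q [-0.382, -0.251, 2.337, 0.405, 0.573, -2.272] grasp [510.6 -43.1 174.1] 51.15370093794551
-> [530.72017741 -41.92469578 124.40240481] rows>= 1.1
    [0.076 0.003 0.44 ] r [-0.0004  0.0003 -0.0011]
-> [557.2 -41.   82. ] rows>= 1.0
    [-0.    -0.     0.417] r [0. 0. 0.]
grip [319. 198.] [558.1 -39.6] 0.63
controller [278. 223.] [648.7 -79. ] 0.68
```

View pics/w7.png

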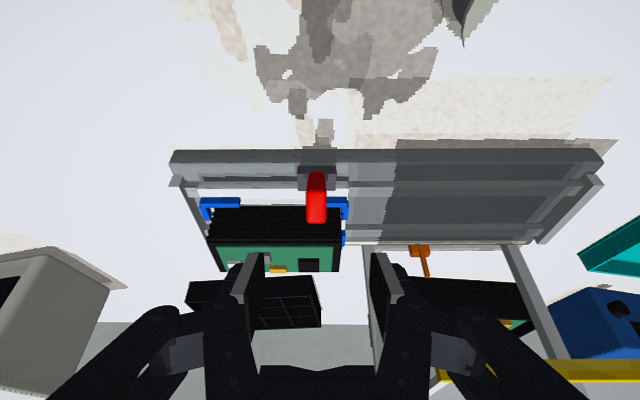

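The red bar (315,198) is centred between the open fingers. The controller sits in the nest with the board up, and the orange flag is at (420,255). That was the last picture, so from here I work by numbers. Closing on the grip.

Request:
arm_command --motion '[{"x":0.04,"y":0,"z":0.22,"rx":0,"ry":0,"rz":0},{"x":0.076,"y":0.003,"z":0.44,"rx":0,"ry":0,"rz":0},{"x":0.076,"y":0.003,"z":0.6,"rx":0,"ry":0,"rz":0},{"x":0.076,"y":0.003,"z":0.75,"rx":0,"ry":0,"rz":0},{"x":0.076,"y":0.003,"z":0.84,"rx":0,"ry":0,"rz":0},{"x":0.076,"y":0.003,"z":0.84,"rx":0,"ry":0,"rz":0}]'

```text
clock: 25.2
tcp_pos: [474.5, -43.6, 214.2]
orientation: [-0.017, 0.961, 0.005, 0.276]
ft_force: [-0.1, 0.6, 0.9]
finger_gap: 51.2
finger_force: 0.0
```

Request:
arm_command --motion '[{"x":0,"y":0,"z":0,"rx":0,"ry":0,"rz":0},{"x":0,"y":0,"z":0,"rx":0,"ry":0,"rz":0},{"x":0,"y":0,"z":0,"rx":0,"ry":0,"rz":0},{"x":0,"y":0,"z":0,"rx":0,"ry":0,"rz":0},{"x":0,"y":0,"z":0,"rx":0,"ry":0,"rz":0},{"x":0,"y":0,"z":0,"rx":0,"ry":0,"rz":0},{"x":0,"y":0,"z":0,"rx":0,"ry":0,"rz":0}]' --fingers 0 --grip_force 40

```text
clock: 25.9
tcp_pos: [474.3, -44.0, 216.3]
orientation: [-0.017, 0.961, 0.004, 0.278]
ft_force: [-5.6, -1.4, 6.5]
finger_gap: 13.5
finger_force: 40.8
```

```bash
python3 - <<'E'
from h import *
plan();s=manip.sense();print(s["ft_force"],s["moment"])
r=R.from_quat(s["orientation"])
for yaw in(.026,.034):print("100 mm along slide y:",(r.inv().apply([-100*np.sin(yaw),100*np.cos(yaw),0])/120).round(3))
Z=dict(nest=40,pointer=62,flag_tip=62,grip=82)
for c in("wrist","side","scene"):
  p=manip.camera(c)
  for t in("flag_tip","pointer","grip"):
    for m in manip.mark_of(t,p)[:2]: print(c,t,np.round(m["centre"]),at(p,m["centre"],Z[t]),round(m["confidence"],2))
E
```

```text
25.9 q [-0.337, 0.038, 2.276, 0.593, 0.352, -2.454] grasp [556.8 -41.3  85.4] 13.544121832357632
[-5.55883394 -1.40698838  6.49927542] [-0.11249366  0.44510103 -0.06553691]
100 mm along slide y: [-0.007  0.833  0.003]
100 mm along slide y: [-0.001  0.833 -0.001]
wrist grip [319. 277.] [555.7 -39.6] 0.6
side flag_tip [390. 180.] [713.4 104.3] 0.49
side flag_tip [292. 216.] [442.2 -23. ] 0.49
side pointer [409. 218.] [718.4 -63. ] 0.58
side grip [340. 209.] [557.  -36.6] 0.87
scene flag_tip [404. 255.] [728.2  94. ] 0.7
scene pointer [334. 286.] [708.7 -77.6] 0.64
```

Request:
arm_command --motion '[{"x":0,"y":0.08,"z":0,"rx":0,"ry":0,"rz":0},{"x":0,"y":0.2,"z":0,"rx":0,"ry":0,"rz":0},{"x":-0.001,"y":0.35,"z":0,"rx":0,"ry":0,"rz":0},{"x":-0.002,"y":0.5,"z":0,"rx":0,"ry":0,"rz":0},{"x":-0.003,"y":0.62,"z":0,"rx":0,"ry":0,"rz":0},{"x":-0.003,"y":0.62,"z":0,"rx":0,"ry":0,"rz":0}]'

```text
clock: 27.1
tcp_pos: [471.7, 32.0, 216.4]
orientation: [-0.018, 0.961, 0.005, 0.277]
ft_force: [-6.4, 4.1, 8.2]
finger_gap: 13.3
finger_force: 41.0
```

Request:
arm_command --motion '[{"x":0,"y":0.1,"z":0,"rx":0,"ry":0,"rz":0},{"x":0,"y":0.25,"z":0,"rx":0,"ry":0,"rz":0},{"x":-0.001,"y":0.4,"z":0,"rx":0,"ry":0,"rz":0},{"x":-0.002,"y":0.52,"z":0,"rx":0,"ry":0,"rz":0},{"x":-0.003,"y":0.62,"z":0,"rx":0,"ry":0,"rz":0},{"x":-0.003,"y":0.62,"z":0,"rx":0,"ry":0,"rz":0}]'

```text
clock: 27.7
tcp_pos: [469.1, 106.3, 216.4]
orientation: [-0.017, 0.961, 0.005, 0.277]
ft_force: [-7.9, 3.6, 8.8]
finger_gap: 14.0
finger_force: 41.3
```

```bash
cat > fl.py <<'E'
from h import *
plan()
def blobs(p,win):
    x0,y0,x1,y1=win;hsv=cv2.cvtColor(p["frame"],cv2.COLOR_RGB2HSV)
    for nm,a,b in(("orange",5,16),("yellow",17,32)):
        k=((hsv[...,0]>=a)&(hsv[...,0]<=b)&(hsv[...,1]>140)&(hsv[...,2]>60)).astype("uint8")
        M=np.zeros_like(k);M[y0:y1,x0:x1]=1;k*=M
        n,l,st,ce=cv2.connectedComponentsWithStats(k)
        for i in range(1,n):
            if st[i,4]>5:
                ys,xs=np.nonzero(l==i);t=ys<=ys.min()+2
                print(nm,st[i].tolist(),"top",(xs[t].mean().round(1),ys.min()),"w62",at(p,(xs[t].mean(),ys.min()+.5),62),"cen",ce[i].round(1))
for c,w in(("scene",(320,230,440,310)),("side",(370,150,430,230)),("wrist",(0,0,640,400))):
    p=manip.camera(c);print(c);blobs(p,w)
    for t in("flag_tip","pointer"):
        for m in manip.mark_of(t,p)[:1]: print(" ",t,np.round(m["centre"],1),at(p,m["centre"],62),round(m["confidence"],2))
E
python3 fl.py
```

```text
27.7 q [0.009, 0.049, 2.264, 0.054, 0.268, -1.646] grasp [551.4 109.3  85.5] 14.037629530725441
scene
orange [393, 250, 11, 18, 112] top (np.float64(398.9), np.int64(250)) w62 [714.3  91.3] cen [397.8 259.6]
  flag_tip [399.3 252.5] [718.7  89. ] 0.43
  pointer [389.4 249.6] [701.3  74.6] 0.91
side
orange [390, 183, 7, 20, 70] top (np.float64(392.4), np.int64(183)) w62 [714.8  88.3] cen [393.  193.7]
yellow [370, 178, 3, 3, 8] top (np.float64(370.9), np.int64(178)) w62 [664.2 119.6] cen [370.9 179.1]
yellow [383, 188, 8, 8, 27] top (np.float64(389.0), np.int64(188)) w62 [700.4  66. ] cen [387.3 192.8]
  flag_tip [396.3 178.9] [730.5 109.1] 0.4
  pointer [388.1 185. ] [702.   82.6] 0.62
wrist
```

Request:
arm_command --motion '[{"x":0,"y":0.06,"z":0,"rx":0,"ry":0,"rz":0},{"x":0,"y":0.108,"z":0,"rx":0,"ry":0,"rz":0},{"x":0,"y":0.108,"z":0,"rx":0,"ry":0,"rz":0},{"x":0,"y":0.108,"z":0,"rx":0,"ry":0,"rz":0}]'

```text
clock: 28.55
tcp_pos: [468.7, 118.5, 216.4]
orientation: [-0.017, 0.961, 0.005, 0.277]
ft_force: [-9.2, 1.6, 9.1]
finger_gap: 13.5
finger_force: 41.5
```

```bash
python3 fl.py; python3 - <<'E'
from h import *
p=manip.camera("scene");f=cv2.cvtColor(p["frame"],cv2.COLOR_RGB2HSV)
for r in range(246,270,2): print(r,[ "%d/%d/%d"%tuple(f[r,c]) for c in range(384,410)])
E
```

```text
28.55 q [0.038, 0.055, 2.258, -0.006, 0.268, -1.563] grasp [551.  121.3  85.5] 13.459358541023837
scene
orange [393, 250, 11, 18, 109] top (np.float64(398.9), np.int64(250)) w62 [714.3  91.3] cen [397.8 259.6]
  flag_tip [398.8 251.9] [717.  89.] 0.63
  pointer [393.  247.8] [702.   84.2] 0.87
side
orange [391, 183, 6, 20, 61] top (np.float64(392.2), np.int64(183)) w62 [714.4  88.3] cen [393.2 194.2]
yellow [382, 189, 6, 5, 21] top (np.float64(384.8), np.int64(189)) w62 [688.6  62.8] cen [384.8 191. ]
  flag_tip [394.5 179.8] [724.7 105.3] 0.66
wrist
246 ['60/3/84', '70/9/87', '120/9/85', '105/14/72', '128/15/69', '110/8/94', '90/7/142', '105/14/178', '101/12/177', '105/12/176', '112/16/178', '109/11/179', '107/14/170', '105/14/111', '100/16/48', '100/31/50', '102/24/54', '101/38/54', '75/11/48', '75/20/51', '50/11/71', '30/16/97', '25/24/115', '9/17/108', '30/3/84', '0/4/67']
248 ['90/12/84', '60/3/87', '80/10/77', '60/8/67', '75/15/67', '90/4/59', '108/14/90', '110/10/150', '107/12/186', '109/12/175', '107/15/118', '135/7/76', '120/8/65', '116/31/57', '85/33/47', '68/19/55', '30/12
[... 2713 characters left out ...]
13/15/116', '25/14/112', '13/20/114']
266 ['30/4/72', '0/4/69', '128/14/71', '60/3/75', '120/3/76', '70/11/71', '60/10/79', '40/9/88', '10/36/86', '12/139/77', '14/248/68', '12/242/76', '12/246/83', '11/173/84', '11/73/101', '11/18/113', '21/16/110', '19/18/113', '24/11/116', '13/20/112', '20/20/116', '19/18/115', '25/14/110', '20/14/108', '21/16/112', '15/18/112']
268 ['120/4/70', '45/8/67', '105/7/73', '60/7/74', '90/14/75', '120/3/73', '30/3/89', '23/18/112', '10/14/111', '12/11/117', '11/33/109', '11/76/101', '21/16/110', '19/17/117', '36/11/114', '26/15/116', '20/13/117', '13/16/113', '25/13/114', '13/16/113', '20/20/116', '17/16/114', '20/20/113', '19/18/114', '15/13/115', '17/15/116']
```

Pointer and flag are too foreshortened in the fixed views. I'll release the grip, back out along the lean and look straight down through the clear shield, where both tips show at the same height.

Request:
arm_command --motion '[{"x":0,"y":0,"z":0,"rx":0,"ry":0,"rz":0},{"x":0,"y":0,"z":0,"rx":0,"ry":0,"rz":0},{"x":0,"y":0,"z":0,"rx":0,"ry":0,"rz":0},{"x":0,"y":0,"z":0,"rx":0,"ry":0,"rz":0},{"x":0,"y":0,"z":0,"rx":0,"ry":0,"rz":0}]' --fingers 0.6

```text
clock: 29.55
tcp_pos: [469.2, 117.9, 215.5]
orientation: [-0.017, 0.961, 0.004, 0.277]
ft_force: [-0.6, 0.3, 0.8]
finger_gap: 51.3
finger_force: 0.0
```

Request:
arm_command --motion '[{"x":0,"y":0,"z":-0.15,"rx":0,"ry":0,"rz":0},{"x":0,"y":0,"z":-0.4,"rx":0,"ry":0,"rz":0},{"x":0,"y":0,"z":-0.7,"rx":0,"ry":0,"rz":0},{"x":0,"y":0,"z":-0.9,"rx":0,"ry":0,"rz":0},{"x":0,"y":0,"z":-0.9,"rx":0,"ry":0,"rz":0}]'

```text
clock: 30.05
tcp_pos: [411.7, 116.2, 310.2]
orientation: [-0.017, 0.96, 0.004, 0.28]
ft_force: [0.6, 0.2, 0.6]
finger_gap: 51.0
finger_force: 0.0
```

```bash
python3 - <<'E'
from kin import *
q=[.05,-.2,2.2,0,.8,-1.5]
W_=(((500,115,290),2,14),((622,92,280),2,0))
for w in W_:
    q,e=ik(*w,q);print(q.round(2).tolist(),round(e,2))
plan(*W_)
E
```

```text
[0.03, -0.24, 2.05, 0.0, 1.09, -1.58] 0.0
[-0.01, 0.16, 1.67, 0.0, 1.31, -1.62] 0.0
30.05 q [0.037, -0.268, 2.34, -0.004, 0.5, -1.566] grasp [495.  119.  179.8] 51.032753889644
-> (500, 115, 290) rows>= 2.8
    [-0.94  -0.037 -0.685] r [-0.0003  0.1032  0.0002]
-> (622, 92, 280) rows>= 3.2
    [-0.636 -0.114  0.182] r [-0.      0.0389  0.    ]
    [-0.653 -0.114  0.103] r [-0.      0.0389  0.    ]
```

Request:
arm_command --motion '[{"x":-0.31,"y":-0.012,"z":-0.23,"rx":0,"ry":0.034,"rz":0},{"x":-0.63,"y":-0.025,"z":-0.46,"rx":0,"ry":0.068,"rz":0},{"x":-0.94,"y":-0.037,"z":-0.685,"rx":0,"ry":0.1032,"rz":0},{"x":-0.94,"y":-0.037,"z":-0.685,"rx":0,"ry":0.1032,"rz":0}]'

```text
clock: 30.45
tcp_pos: [467.0, 113.3, 443.4]
orientation: [-0.017, 0.992, 0.002, 0.124]
ft_force: [-0.4, 0.9, 1.0]
finger_gap: 51.0
finger_force: 0.0
```

Request:
arm_command --motion '[{"x":-0.318,"y":-0.057,"z":0.091,"rx":0,"ry":0.02,"rz":0},{"x":-0.636,"y":-0.114,"z":0.182,"rx":0,"ry":0.0389,"rz":0}]'

```text
clock: 30.65
tcp_pos: [544.0, 102.6, 431.6]
orientation: [-0.018, 0.998, 0.001, 0.056]
ft_force: [0.3, -0.8, 0.6]
finger_gap: 51.0
finger_force: 0.0
```

Request:
arm_command --motion '[{"x":-0.33,"y":-0.057,"z":0.05,"rx":0,"ry":0.02,"rz":0},{"x":-0.653,"y":-0.114,"z":0.103,"rx":0,"ry":0.0389,"rz":0},{"x":-0.653,"y":-0.114,"z":0.103,"rx":0,"ry":0.0389,"rz":0},{"x":-0.653,"y":-0.114,"z":0.103,"rx":0,"ry":0.0389,"rz":0},{"x":-0.653,"y":-0.114,"z":0.103,"rx":0,"ry":0.0389,"rz":0}]'

```text
clock: 31.15
tcp_pos: [622.4, 91.9, 428.9]
orientation: [-0.018, 1.0, -0.0, -0.004]
ft_force: [-0.7, 0.5, -0.5]
finger_gap: 51.2
finger_force: 0.0
```

```bash
cat > fw.py <<'E'
from h import *
plan()
p=manip.camera("wrist");save(p,"wf%.0f.png"%(10*manip.sense()["clock"]))
for t,z in(("flag_tip",62),("pointer",62),("nest",40),("controller",40),("grip",82)):
    for m in manip.mark_of(t,p)[:2]: print(t,np.round(m["centre"],1),at(p,m["centre"],z),round(m["confidence"],2))
hsv=cv2.cvtColor(p["frame"],cv2.COLOR_RGB2HSV)
for nm,a,b in(("orange",4,16),("yellow",17,34),("blue",105,125)):
    k=((hsv[...,0]>=a)&(hsv[...,0]<=b)&(hsv[...,1]>120)&(hsv[...,2]>35)).astype("uint8")
    n,l,st,ce=cv2.connectedComponentsWithStats(k)
    for i in range(1,n):
        w=at(p,ce[i],62)
        if st[i,4]>8 and 560<w[0]<760 and -20<w[1]<200: print(nm,st[i].tolist(),ce[i].round(1),w)
E
python3 fw.py
```

```text
31.15 q [-0.014, 0.171, 1.669, -0.001, 1.31, -1.62] grasp [621.1  91.7 274.2] 51.21065242417958
orange [306, 241, 18, 20, 223] [315.4 248.5] [705.8  93.5]
yellow [309, 228, 4, 21, 50] [310.4 239. ] [694.1  87.4]
blue [247, 154, 34, 24, 286] [259.3 160.7] [605.9  31. ]
blue [340, 154, 33, 20, 234] [358.4 158.1] [599.7 135.5]
blue [249, 201, 7, 22, 102] [252.3 211.1] [662.6  22.1]
```

```bash
cat > px.py <<'E'
from h import *
import glob,os
f=cv2.imread(max(glob.glob("pics/wf*.png"),key=os.path.getmtime));h=cv2.cvtColor(f,cv2.COLOR_BGR2HSV)
for r in range(224,264): print(r,"".join(("O" if 4<=a<=16 else "Y" if 17<=a<=34 else "?") if s>110 and v>30 else "." for a,s,v in h[r,298:332].tolist()), h[r,300:330,2].tolist() if r%4==0 else "")
E
python3 px.py
```

```text
224 .................................. [57, 56, 58, 58, 56, 54, 57, 58, 53, 56, 57, 57, 56, 56, 57, 56, 56, 57, 56, 55, 57, 56, 56, 58, 55, 56, 57, 57, 57, 57]
225 .................................. 
226 .................................. 
227 .................................. 
228 ............YY.................... [93, 91, 91, 94, 93, 91, 91, 92, 91, 104, 106, 107, 93, 89, 94, 93, 92, 92, 90, 93, 93, 93, 91, 92, 94, 92, 92, 92, 92, 91]
229 ...........YYY.................... 
230 ...........YYY.................... 
231 ...........YYY.................... 
232 ...........YYY.................... [94, 92, 94, 93, 94, 94, 93, 95, 92, 112, 118, 119, 104, 89, 93, 93, 94, 94, 95, 95, 94, 95, 95, 95, 94, 94, 94, 96, 95, 95]
233 ............YY.................... 
234 ............YY.................... 
235 ............YY.................... 
236 ............YY.................... [145, 145, 146, 146, 148, 148, 147, 149, 133, 120, 118, 118, 113, 137, 145, 145, 145, 146, 145, 145, 144, 146, 144, 145, 146, 146, 147, 147, 147, 144]
237 ............YY.................... 
238 ............YY.....
[... 1194 characters left out ...]
 
254 ...............OOOO............... 
255 ................OOO............... 
256 ...............OOOO............... [142, 142, 147, 146, 145, 142, 141, 143, 145, 143, 142, 145, 148, 152, 155, 153, 152, 146, 146, 141, 140, 142, 144, 145, 143, 144, 145, 146, 144, 142]
257 ...............OOOO............... 
258 ...............OOOO............... 
259 ...............OOOO............... 
260 ................OOO............... [140, 140, 145, 145, 142, 142, 140, 142, 139, 140, 140, 143, 145, 150, 151, 150, 150, 141, 138, 139, 141, 140, 142, 142, 142, 141, 142, 140, 138, 138]
261 .................................. 
262 .................................. 
263 ..................................
```

```bash
cat > al.py <<'E'
from h import *
import sys
v=[float(a) for a in sys.argv[1:5]]
p=manip.camera("wrist")
F=at(p,v[:2],62);P=at(p,v[2:],62)
for yaw in(.026,.034):
    u=np.array([-np.sin(yaw),np.cos(yaw)]);print(F,P,"dy",((F-P)@u).round(2),"dx",((F-P)@[u[1],-u[0]]).round(1))
    g=np.array([551.0,121.3])+u*((F-P)@u);print(g)
E
python3 al.py 314.6 260.5 310 248.5
```

```text
[723.5  93.1] [708.2  87.3] dy 5.4 dx 15.4
[550.85960842 126.69845933]
[723.5  93.1] [708.2  87.3] dy 5.28 dx 15.5
[550.82063193 126.57349859]
```

Seen from above, the flag tip is at (314.6,260) and the pointer tip at (310,248), so the carriage is 5.4 mm short. Going back to the grip.

```bash
python3 - <<'E'
from h import *
z=tool(2,32)[:,2];g=np.array([551,121,84.3])
plan(((500,117,290),2,14),(g-108*z,2,32),(g,2,32))
E
```

```text
31.5 q [-0.014, 0.169, 1.668, -0.001, 1.311, -1.62] grasp [621.5  91.7 276.3] 51.42425920330878
-> (500, 117, 290) rows>= 3.2
    [ 0.662  0.122 -0.034] r [-0.0002 -0.0398  0.0001]
    [ 0.653  0.122 -0.117] r [-0.0002 -0.0398  0.0001]
-> [493.80358321 119.00265711 175.88919438] rows>= 2.8
    [0.678 0.018 0.973] r [-0.  -0.1 -0. ]
-> [551.  121.   84.3] rows>= 2.2
    [-0.  -0.   0.9] r [0. 0. 0.]
```

Request:
arm_command --motion '[{"x":0.33,"y":0.061,"z":-0.017,"rx":0,"ry":-0.02,"rz":0},{"x":0.662,"y":0.122,"z":-0.034,"rx":0,"ry":-0.0398,"rz":0}]'

```text
clock: 31.7
tcp_pos: [542.7, 103.5, 433.9]
orientation: [-0.017, 0.998, 0.001, 0.059]
ft_force: [-0.5, 0.4, 0.6]
finger_gap: 51.1
finger_force: 0.0
```

Request:
arm_command --motion '[{"x":0.33,"y":0.061,"z":-0.06,"rx":0,"ry":-0.02,"rz":0},{"x":0.653,"y":0.122,"z":-0.117,"rx":0,"ry":-0.0398,"rz":0},{"x":0.653,"y":0.122,"z":-0.117,"rx":0,"ry":-0.0398,"rz":0}]'

```text
clock: 32.0
tcp_pos: [458.9, 116.3, 439.0]
orientation: [-0.018, 0.992, 0.002, 0.121]
ft_force: [0.0, -0.1, 0.3]
finger_gap: 51.0
finger_force: 0.0
```

Request:
arm_command --motion '[{"x":0.226,"y":0.006,"z":0.324,"rx":0,"ry":-0.033,"rz":0},{"x":0.452,"y":0.012,"z":0.65,"rx":0,"ry":-0.067,"rz":0},{"x":0.678,"y":0.018,"z":0.973,"rx":0,"ry":-0.1,"rz":0},{"x":0.678,"y":0.018,"z":0.973,"rx":0,"ry":-0.1,"rz":0},{"x":0.678,"y":0.018,"z":0.973,"rx":0,"ry":-0.1,"rz":0}]'

```text
clock: 32.5
tcp_pos: [412.9, 115.7, 307.3]
orientation: [-0.017, 0.962, 0.004, 0.274]
ft_force: [1.0, -0.4, 1.2]
finger_gap: 50.9
finger_force: 0.0
```

```bash
python3 - <<'E'
from h import *
plan(((551,121,84.3),2,32))
E
```

```text
32.5 q [0.036, -0.258, 2.338, -0.003, 0.507, -1.568] grasp [494.4 118.3 175.8] 50.913445997272404
-> (551, 121, 84.3) rows>= 2.2
    [0.005 0.005 0.897] r [-0.0003 -0.001   0.0001]
```

Request:
arm_command --motion '[{"x":0.002,"y":0.005,"z":0.3,"rx":0,"ry":0,"rz":0},{"x":0.005,"y":0.005,"z":0.55,"rx":0,"ry":0,"rz":0},{"x":0.005,"y":0.005,"z":0.75,"rx":0,"ry":0,"rz":0},{"x":0.005,"y":0.005,"z":0.897,"rx":0,"ry":0,"rz":0},{"x":0.005,"y":0.005,"z":0.897,"rx":0,"ry":0,"rz":0},{"x":0.005,"y":0.005,"z":0.897,"rx":0,"ry":0,"rz":0}]'

```text
clock: 33.1
tcp_pos: [471.9, 118.2, 218.3]
orientation: [-0.017, 0.961, 0.004, 0.278]
ft_force: [-0.2, -0.1, -0.8]
finger_gap: 51.2
finger_force: 0.0
```

Request:
arm_command --motion '[{"x":0,"y":0,"z":0,"rx":0,"ry":0,"rz":0},{"x":0,"y":0,"z":0,"rx":0,"ry":0,"rz":0},{"x":0,"y":0,"z":0,"rx":0,"ry":0,"rz":0},{"x":0,"y":0,"z":0,"rx":0,"ry":0,"rz":0},{"x":0,"y":0,"z":0,"rx":0,"ry":0,"rz":0},{"x":0,"y":0,"z":0,"rx":0,"ry":0,"rz":0}]' --fingers 0 --grip_force 40

```text
clock: 33.7
tcp_pos: [468.9, 118.3, 216.4]
orientation: [-0.017, 0.961, 0.004, 0.276]
ft_force: [-3.7, -0.0, 7.0]
finger_gap: 13.7
finger_force: 40.3
```

Request:
arm_command --motion '[{"x":0,"y":0.015,"z":0,"rx":0,"ry":0,"rz":0},{"x":0,"y":0.03,"z":0,"rx":0,"ry":0,"rz":0},{"x":0,"y":0.045,"z":0,"rx":0,"ry":0,"rz":0},{"x":0,"y":0.045,"z":0,"rx":0,"ry":0,"rz":0},{"x":0,"y":0.045,"z":0,"rx":0,"ry":0,"rz":0}]'

```text
clock: 34.2
tcp_pos: [468.8, 123.4, 216.4]
orientation: [-0.017, 0.961, 0.004, 0.276]
ft_force: [-4.3, -2.2, 7.2]
finger_gap: 13.6
finger_force: 40.5
```

```bash
python3 - <<'E'
from h import *
plan();s=manip.sense();print(s["tcp_pos"],s["ft_force"])
E
```

```text
34.2 q [0.049, 0.058, 2.254, -0.033, 0.27, -1.528] grasp [550.9 126.1  85.3] 13.571081821867049
[468.76606714 123.42920247 216.39820505] [-4.34525255 -2.19732266  7.17973754]
```

Request:
arm_command --motion '[{"x":0,"y":0.002,"z":0,"rx":0,"ry":0,"rz":0},{"x":0,"y":0.002,"z":0,"rx":0,"ry":0,"rz":0},{"x":0,"y":0.002,"z":0,"rx":0,"ry":0,"rz":0}]'

```text
clock: 34.5
tcp_pos: [468.8, 123.6, 216.4]
orientation: [-0.017, 0.961, 0.004, 0.276]
ft_force: [-4.1, -3.4, 7.0]
finger_gap: 13.8
finger_force: 40.6
```

Request:
arm_command --motion '[{"x":0,"y":0,"z":0,"rx":0,"ry":0,"rz":0},{"x":0,"y":0,"z":0,"rx":0,"ry":0,"rz":0},{"x":0,"y":0,"z":0,"rx":0,"ry":0,"rz":0},{"x":0,"y":0,"z":0,"rx":0,"ry":0,"rz":0},{"x":0,"y":0,"z":0,"rx":0,"ry":0,"rz":0}]' --fingers 0.6

```text
clock: 35.0
tcp_pos: [468.3, 123.9, 214.7]
orientation: [-0.017, 0.961, 0.004, 0.275]
ft_force: [0.4, -0.1, 0.7]
finger_gap: 51.2
finger_force: 0.0
```

Request:
arm_command --motion '[{"x":0,"y":0,"z":-0.15,"rx":0,"ry":0,"rz":0},{"x":0,"y":0,"z":-0.4,"rx":0,"ry":0,"rz":0},{"x":0,"y":0,"z":-0.7,"rx":0,"ry":0,"rz":0},{"x":0,"y":0,"z":-0.9,"rx":0,"ry":0,"rz":0},{"x":0,"y":0,"z":-0.9,"rx":0,"ry":0,"rz":0}]'

```text
clock: 35.5
tcp_pos: [411.3, 122.1, 309.7]
orientation: [-0.017, 0.96, 0.005, 0.278]
ft_force: [0.1, -0.7, 0.4]
finger_gap: 51.0
finger_force: 0.0
```

Request:
arm_command --motion '[{"x":-0.31,"y":-0.012,"z":-0.23,"rx":0,"ry":0.034,"rz":0},{"x":-0.63,"y":-0.025,"z":-0.46,"rx":0,"ry":0.068,"rz":0},{"x":-0.94,"y":-0.037,"z":-0.685,"rx":0,"ry":0.1032,"rz":0},{"x":-0.94,"y":-0.037,"z":-0.685,"rx":0,"ry":0.1032,"rz":0}]'

```text
clock: 35.9
tcp_pos: [467.1, 119.2, 442.8]
orientation: [-0.017, 0.992, 0.002, 0.122]
ft_force: [0.7, -0.0, 0.5]
finger_gap: 51.3
finger_force: 0.0
```

Request:
arm_command --motion '[{"x":-0.318,"y":-0.057,"z":0.091,"rx":0,"ry":0.02,"rz":0},{"x":-0.636,"y":-0.114,"z":0.182,"rx":0,"ry":0.0389,"rz":0}]'

```text
clock: 36.1
tcp_pos: [544.1, 108.6, 430.7]
orientation: [-0.018, 0.998, 0.0, 0.054]
ft_force: [1.3, -0.4, 0.5]
finger_gap: 51.1
finger_force: 0.0
```

Request:
arm_command --motion '[{"x":-0.33,"y":-0.057,"z":0.05,"rx":0,"ry":0.02,"rz":0},{"x":-0.653,"y":-0.114,"z":0.103,"rx":0,"ry":0.0389,"rz":0},{"x":-0.653,"y":-0.114,"z":0.103,"rx":0,"ry":0.0389,"rz":0},{"x":-0.653,"y":-0.114,"z":0.103,"rx":0,"ry":0.0389,"rz":0},{"x":-0.653,"y":-0.114,"z":0.103,"rx":0,"ry":0.0389,"rz":0}]'

```text
clock: 36.6
tcp_pos: [622.5, 97.8, 427.6]
orientation: [-0.018, 1.0, -0.001, -0.006]
ft_force: [-0.1, -0.6, 0.8]
finger_gap: 51.3
finger_force: 0.0
```

```bash
python3 fw.py; python3 px.py
```

```text
36.6 q [-0.005, 0.174, 1.667, -0.001, 1.313, -1.61] grasp [620.5  97.6 272.9] 51.26119528850649
orange [302, 243, 18, 19, 218] [310.4 250.4] [706.2  93.7]
yellow [308, 229, 4, 22, 56] [309.5 241. ] [694.4  92.3]
blue [246, 156, 34, 24, 298] [258.2 162.4] [606.1  35.9]
blue [339, 156, 34, 16, 233] [357.2 159.7] [599.7 140. ]
blue [248, 202, 7, 23, 110] [251.4 212.9] [662.7  27.2]
224 .................................. [56, 59, 56, 59, 58, 57, 55, 57, 55, 59, 59, 59, 58, 55, 58, 56, 55, 59, 56, 57, 57, 60, 57, 58, 57, 57, 57, 58, 57, 55]
225 .................................. 
226 .................................. 
227 .................................. 
228 .................................. [128, 128, 129, 127, 128, 128, 127, 128, 121, 118, 120, 125, 129, 128, 128, 128, 129, 126, 129, 128, 129, 130, 129, 129, 128, 129, 129, 130, 129, 130]
229 ...........YY..................... 
230 ...........YY..................... 
231 ...........YY..................... 
232 ...........YY..................... [96, 92, 94, 94, 94, 95, 96, 98, 109, 117, 119, 103, 89, 97, 95, 94, 96, 92, 95, 95, 96, 
[... 1617 characters left out ...]
 
254 ....OOOOOOOOOOOOOOOOOO............ 
255 ....OOOOOOOOOOOOOOOOO............. 
256 ...........OOO.................... [141, 140, 139, 138, 137, 136, 140, 136, 113, 106, 105, 103, 126, 140, 143, 141, 139, 138, 140, 142, 141, 140, 141, 143, 141, 144, 140, 140, 141, 143]
257 ...........OOO.................... 
258 ..........OOOO.................... 
259 ..........OOOO.................... 
260 ..........OOOO.................... [143, 143, 143, 144, 141, 141, 144, 145, 153, 152, 154, 154, 144, 141, 141, 141, 145, 145, 145, 142, 141, 142, 142, 142, 141, 138, 138, 141, 140, 140]
261 ..........OOOO.................... 
262 .................................. 
263 ..................................
```

```bash
python3 al.py 309.6 261.5 309.3 250; python3 - <<'E'
from h import *
for c in("scene","side"):
  p=manip.camera(c)
  for t,z in(("can",4),("tray",0),("flux",4),("spool",0),("controller",40),("driver_red",0),("driver_blue",0)):
    for m in manip.mark_of(t,p)[:1]: print(c,t,at(p,m["centre"],z),round(m["confidence"],2))
  for m in manip.outline_of("can",p)[:1]: print(m["bbox"])
E
```

```text
[722.6  93.1] [707.8  92.4] dy 0.32 dx 14.8
[550.99181075 121.6149003 ]
[722.6  93.1] [707.8  92.4] dy 0.2 dx 14.8
[550.99332055 121.49637882]
scene tray [437.2 373.9] 0.92
scene flux [493.6 381.1] 0.53
scene controller [641.1  91.6] 0.83
scene driver_red [ 290.5 -285.7] 0.6
scene driver_blue [302.2 247.8] 0.74
side can [395.1 372.4] 0.64
side tray [430.3 380.6] 0.93
side flux [477.7 389.1] 0.62
side spool [448.6  79.7] 0.9
side controller [630.7  85.8] 0.88
side driver_red [ 291.9 -285.2] 0.68
side driver_blue [302.9 279.5] 0.86
[262.8, 139.4, 19.8, 40.6]
```

Aligned to within about 0.3 mm, the can stands upright in the tray, and the arm is touching nothing. Handing in.

```bash
python3 -c "
from bench import manip
print(manip.finish_job())"
```

```text
the job is handed in; nothing more can be done
None
```

I handed the job in at about 37 s of the 72 s limit; the hand-in gave no verdict. The can stands upright in the grey tray, the controller lies board up in the nest, and the pointer is within about 0.3 mm of the flag.

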